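# Release and cull the short stick from the sloping jig

### The arm

A 7-joint arm with a two-finger parallel gripper is mounted at the origin on the work surface. World frame = base frame: x ahead of the robot, y to its left, z up, the work surface at z = 0. Lengths are in m, angles in rad, forces in N, time in s.
With the tool pointing down it reaches from about 0.4 to 0.85 m from the base axis. Payload 4.5 kg.
Tool frame: the origin (TCP) lies midway between the tips of the shut fingers; the grasp point (between the pads) lies 19 mm behind it; z points along the fingers, y is the direction in which the jaws open and shut (so a half turn about z gives the same grasp; the last joint's range is limited). The gripper opens to 88 mm and grips with 3 to 60 N. Pads are 18 mm wide; open, the fingers measure 123 mm over their backs; the gripper's body (75 mm by 187 mm) begins 45 mm behind the grasp point.
Start: joints at [0.034, 0.689, -0.195, 1.565, 0.157, 0.902, -0.215], TCP at [0.625, 0, 0.239] pointing down, gripper open.
Joint ranges: [-3.01, 3.01], [-0.46, 2.08], [-1.47, 1.51], [0.13, 2.56], [-1, 4.14], [0.04, 2.09], [-2.66, 2.66]. Speed limits (rad/s): [2.57, 2.57, 3.14, 3.14, 3.14, 3.14, 3.14].

### API

Orientations are given as a unit quaternion [x, y, z, w].
In Python, from plant import r gives the robot as it stands. The module is installed in compiled form; this text tells all that it offers.
- The arm moves only by the tool carry_out, never from a script. Its argument "commands" is a list of rows, each a list of 6 numbers: the shift along the tool's x, y, z in m, then the turn, a rotation vector about the tool's x, y, z in degrees. In form: [[dx, dy, dz, wx, wy, wz], ...]. A call has 1 to 12 rows; each row is the pose to reach, as a shift and turn from the pose commanded when the call began, along the tool's axes at that moment; what a row does not reach only later rows make up. A row lasts 1/10 s, in which the tool goes at most 50 mm and 8.59 degrees, less where a joint would pass 70% of its speed; a pose out of reach is approached as far as the arm can. A call with a gripper value outside its range is refused whole. "fingers" is the closure in counts, from 0 (fully open) to 255 (shut), set as the call begins (left out, the last holds). The fingers move at their own pace and stop on an object; "grip_force" is the grip in N (left out, the last holds). Time passes only in rows, so rows that repeat a pose let the fingers close. It gives the time, the measured TCP pose, the force and the opening at its end, in the units of the state.
- r.get_state(): the state, without advancing time (a new reading comes with each control period).
- r.snapshot(name): name is "scene" or "side" or "wrist"; returns a dict with "img" (420x560x3 uint8, blue, green, red), "intrinsics" (3x3 intrinsics, pixels), "extrinsics" (4x4, takes a point from camera to world coordinates); the wrist camera has in their place "tool_from_camera" (4x4, takes a point from camera to tool coordinates, whose origin is the TCP and whose axes are the flange's). Camera axes: x right, y down, z forward; pixel columns grow to the right and rows downward; lengths in m; the calibration is good to about 2 mm. A picture is of the moment at which its call begins: read the wrist's pose just before it. There is no depth.
- r.finish_job(): hands the job in, once; it reports no verdict.
Trained networks look in a picture, given as the dict that the camera call returned (one of the last four; its "shot" number tells which), for a name from the list of things; names that differ only in an ending like _2 or _b are one class to them, and where a whole thing is asked for, a point or a joint stands for the part that bears it (a point fixed in the world has none). Each returns a list of dicts, best first, with "p" (0 to 1); they miss things now and then, are a little off and sometimes report something else, mostly with a low value. They report only what shows in the picture. A call takes as long as a camera call. They do not tell look-alikes from the thing itself.
- r.spot_in(picture, label): "xyz" ([x, y, z] in m, in world coordinates, good to about 4 mm: the middle of the surface that is visible of it).
- r.spot_point(picture, label): "xyz" ([x, y, z] in m, in world coordinates, good to about 4 mm: a listed point, or the origin of a listed thing).
The state is a dict: "clock": time; "q": joint angles; "qd": joint speeds; "joint_torque": joint torques, N m; "tool_pos": TCP position; "eef_rot": TCP orientation; "contact_force": force on the tool from outside, world axes, zero at the start; "moment": the same for the moment, N m; "opening": opening from 0.0 (shut) to 1.0 (fully open).
Only numpy, scipy, OpenCV 4.12 (cv2) and the standard library are available. Lean on these libraries where they do the work, as an engineer would, in place of code of your own. Each camera call takes 0.05 s, during which the arm holds its last target.

### The job

One of the three sticks held in the sloping jig was cut too short. With the slotted key, turn the screw that holds it a quarter turn anticlockwise, until its tongue stands square to the stick; then put the short stick in the scrap tray. Leave the key standing in its stand again, the two good sticks held as they are, and everything else on the bench where it lies.

Things in the scene. Friction and masses are not known exactly. Their poses are not given: they have to be found in the camera images.
- stick_short: the reject: a pale wood stick 85 mm long (x), 22 wide (y), 20 thick (z), 30 mm shorter than its two fellows. Origin: centre of its underside. It lies on a station's sloping plate, lower (-x) end against a 12 mm high stop and, for 18 mm, under the steel tongue of that station's screw. Own x points up the slope, z square out of the slope.
- stick_a: a good stick, 115 x 22 x 20 mm, lying in the same way in another station. Origin: centre of its underside.
- stick_b: the other good stick, 115 x 22 x 20 mm, lying in the third station. Origin: centre of its underside.
- screw_short (a joint): angle (rad) of the captive turn-button screw that holds the short stick. 0: tongue straight up the slope over the stick. Grows anticlockwise seen from above its head; 1.57 = quarter turn, tongue square to the stick and clear of it; stops at 1.66. Its friction is about 0.08 N m.
- slot_short (a point): centre of that screw's slotted head, at the level of its top, 39 mm above the plate. z: out along the screw's axis, which leans 28 degrees from vertical, towards the robot; x: along slot and tongue, turning with the screw. Head 32 mm across; slot 7 mm wide, 7 deep, open at both ends. Tongue 13 mm wide, reaches 35 mm from the axis, 12 to 16 mm below the head's top.
- screw_a (a joint): the same for the screw over stick_a
- slot_a (a point): the same for the screw over stick_a
- screw_b (a joint): the same for the screw over stick_b
- slot_b (a point): the same for the screw over stick_b
- jig: base board, 165 x 285 (y) x 12 mm, fixed. Origin: centre of underside. On it, 90 mm apart along y, three like stations: a plate rising at 28 degrees along +x to 101 mm, a slotted screw near its low end and a stick up-slope of it, lower end 17 mm from the screw's axis. Guides 6 mm high flank each stick 22 to 38 mm from the axis; above, its sides are free. Which station has the short stick varies.
- key: screw key standing in its stand, 116 mm tall, 160 g. Origin: centre of the blade's end, at the bottom; z up along the key. Blade 26 mm wide along x, 3.5 thick along y, 16 high; shaft 12 mm round; round flange 48 mm across from z = 52 to 58 mm; wooden handle 24 (x) x 20 (y) mm from z = 58 to 116 mm.
- key_tip (a point): centre of the end of the key's blade, x along the blade's width
- key_grip (a point): middle of the key's handle, 92 mm above the blade's end: a place to grip, across the 20 mm sides
- stand: wooden block 66 x 66 x 60 mm, fixed, with a square hole 36 mm wide open at the top. Origin: centre of its underside. The key hangs in it by its flange, blade's end 8 mm above the bench. Stand and tray may be on either side of the jig.
- tray: open grey scrap tray, 140 (x) x 120 (y) x 45 mm, walls and floor 5 mm, fixed. Origin: centre of its underside.
- glue: bystander: glue bottle, 56 mm across, 150 mm tall, standing beyond the jig. Origin: centre of its underside.
- tape: bystander: tape measure, 68 x 36 x 62 mm, standing beyond the jig. Origin: centre of its underside.
- square: bystander: try square lying on the bench before the jig, stock 110 x 20 x 14 mm, 150 mm blade. Origin: centre of its underside.
- pencil: bystander: flat carpenter's pencil, 170 x 12 x 8 mm, lying before the jig. Origin: centre of its underside.
- clamp: bystander: bar clamp lying flat beyond the jig, 260 mm long, 21 mm high. Origin: centre of its underside.
- chisel: bystander: narrow chisel with a wooden handle, 220 mm long, 26 mm thick, lying on the bench. Origin: centre of its underside.
There are look-alikes about, which are no part of the job. Several things have the shape of the stand; the one meant has the colours described above. Several things have the shape of the tray; the one meant has the colours described above.

How it is judged:
On the way, in this order (a step that is already met when the one before it is completed fails the run):
1. with the key's blade in its slot, the screw over the short stick has been turned at least 1.2 rad open (tongue clear), the stick still in the jig (value of joint screw_short above 1.2 rad and distance between key_tip and slot_short below 0.016 m and distance of stick_short from where it was at the start of the episode below 0.03 m), for 0.1 s.
2. the short stick is in the scrap tray (x of stick_short in the frame of tray between -0.065 and 0.065 m and y of stick_short in the frame of tray between -0.055 and 0.055 m and z of stick_short in the frame of tray between 0 and 0.035 m), for 0.2 s.
At the end, for the whole second after the job is handed in: Short stick at rest in the scrap tray (origin inside walls, under 35 mm up); its screw at least 1.2 rad open; key at rest in its stand (within 0.12 rad of upright, 14 mm of centre, blade end under 13 mm up); good sticks within 15 mm of their start, their screws under 0.35 rad (all of step 2 and linear speed of each of stick_short, key below 0.02 m/s and value of joint screw_short above 1.2 rad and angle between key's own z axis and vertical below 0.12 rad and horizontal distance between key and stand below 0.014 m and z of key in the frame of stand below 0.013 m and distance of each of stick_a, stick_b from where it was at the start of the episode below 0.015 m and value of joint each of screw_a, screw_b below 0.35 rad); the robot touches nothing.
It fails at once if a good stick is moved more than 15 mm (distance of any of stick_a, stick_b from where it was at the start of the episode above 0.015 m).
It fails at once if the screw of a good stick is turned past 0.5 rad (value of joint any of screw_a, screw_b above 0.5 rad).
It fails at once if a bystander is moved more than 30 mm (distance of any of glue, tape, square, pencil, clamp, chisel from where it was at the start of the episode above 0.03 m).
It also fails if it takes over 58 s, if anything falls off the work surface, if the arm or the gripper's body presses on something with over 40 N, if the wrist force passes 120 N, or if a joint passes its speed limit or range.

## Working session

There is one attempt and no reset: what is moved stays moved. The work goes in short steps, Python scripts to look and compute and a tool call to move; the robot and the scene stay as the last step left them, time stands still between calls to the robot, and variables do not carry over. Pictures are saved under pics/ and viewed, and the job is handed in when it is done.

Besides the shell and the picture viewer there is one more tool, called after "Emit:" as name(argument=value, ...) on one line, values as JSON. carry_out: Moves the arm, as the interface text tells. Its arguments: {"type":"object","properties":{"commands":{"type":"array","items":{"type":"array","items":{"type":"number"}}},"fingers":{"type":"number"},"grip_force":{"type":"number"}},"required":["commands"]}

```bash
mkdir -p pics
python3 - <<'E'
from plant import r
import cv2,pickle
s=r.get_state();print({k:s[k] for k in('clock','tool_pos','eef_rot','contact_force','opening')})
for n in("scene","side","wrist"):
    p=r.snapshot(n);cv2.imwrite(f"pics/{n}0.png",p["img"]);pickle.dump(p,open(f"{n}0.pkl","wb"))
    print(n,p.get("extrinsics",p.get("tool_from_camera")).round(3).tolist() if hasattr(p.get("extrinsics",p.get("tool_from_camera")),'round') else p.get("extrinsics",p.get("tool_from_camera")))
    for l in("stick_short","stick_a","slot_short","key","key_tip","key_grip","stand","tray","jig","glue","chisel"):
        try:
            print(l,[( [round(x,3) for x in d["xyz"]],round(d["p"],2)) for d in r.spot_point(p,l)][:5])
        except Exception as e: print(l,e)
E
```

```text
{'clock': 0.0, 'tool_pos': array([ 6.24366810e-01, -5.10826097e-05,  2.37914218e-01]), 'eef_rot': array([ 7.07090464e-01,  7.07122502e-01, -6.85457191e-04, -6.10635460e-04]), 'contact_force': array([ 0.75640821, -0.04976756, -0.34725868]), 'opening': 1.0011014879903197}
scene [[-0.636, 0.457, -0.622, 1.172], [0.772, 0.393, -0.5, 0.516], [0.016, -0.798, -0.602, 0.673], [0.0, 0.0, 0.0, 1.0]]
stick_short [([0.544, 0.019, 0.066], 0.73)]
stick_a [([0.544, 0.11, 0.07], 0.72), ([0.567, -0.069, 0.073], 0.67)]
slot_short [([0.474, 0.008, 0.072], 0.48)]
key [([0.531, -0.297, 0.007], 0.78), ([0.386, 0.242, 0.001], 0.71)]
key_tip []
key_grip [([0.529, -0.299, 0.105], 0.69)]
stand [([0.534, -0.304, -0.004], 0.85), ([0.625, -0.391, 0.003], 0.79)]
tray [([0.348, 0.408, -0.004], 0.97), ([0.56, 0.33, 0.002], 0.88), ([0.466, 0.097, 0.073], 0.73)]
jig [([0.542, 0.02, -0.003], 0.88)]
glue [([0.767, -0.006, -0.001], 0.95)]
chisel [([0.633, 0.471, -0.002], 0.87)]
side [[0.948, -0.219, 0.232, 0.28], [-0.318, -0.596, 0.737, -0.879], [-0.023, -0.773, -0.634, 0.877], [0.0, 0.0, 0.0, 1.0]]
stick_short [([0.545
[... 329 characters left out ...]
46, 0.094, 0.068], 0.49), ([0.379, 0.242, -0.001], 0.41)]
tray [([0.346, 0.409, -0.005], 0.72), ([0.559, 0.326, 0.001], 0.66), ([0.543, 0.111, 0.069], 0.54)]
jig []
glue [([0.77, -0.004, -0.0], 0.7)]
chisel [([0.629, 0.471, -0.003], 0.67)]
wrist [[-0.0, -0.951, -0.308, 0.08], [1.0, -0.0, -0.0, -0.0], [0.0, -0.308, 0.951, -0.148], [0.0, 0.0, 0.0, 1.0]]
stick_short [([0.543, 0.025, 0.067], 0.94)]
stick_a [([0.57, -0.065, 0.069], 0.92), ([0.542, 0.115, 0.073], 0.88)]
slot_short [([0.477, 0.011, 0.07], 0.81)]
key []
key_tip [([0.57, -0.066, 0.068], 0.36)]
key_grip []
stand [([0.532, -0.303, 0.001], 0.93)]
tray []
jig [([0.457, 0.098, 0.076], 0.5)]
glue [([0.769, -0.007, -0.003], 0.64)]
chisel []
```

View pics/scene0.png

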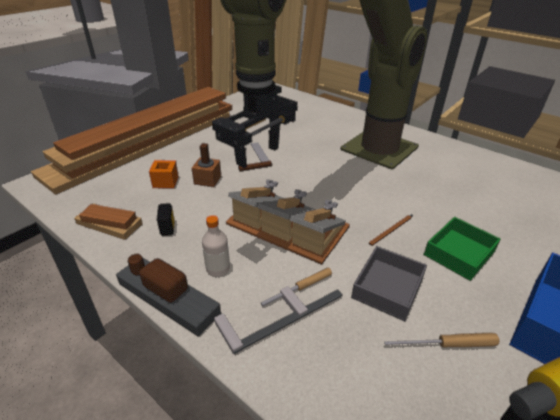

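View pics/side0.png

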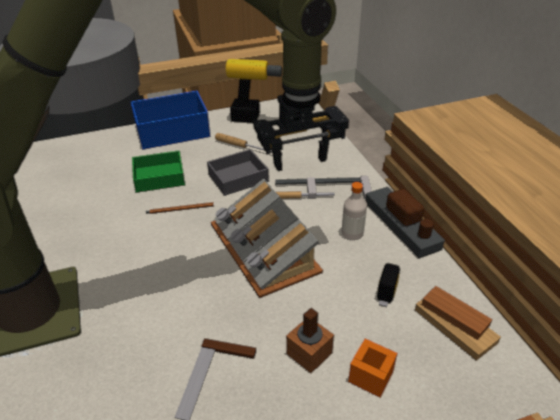

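View pics/wrist0.png

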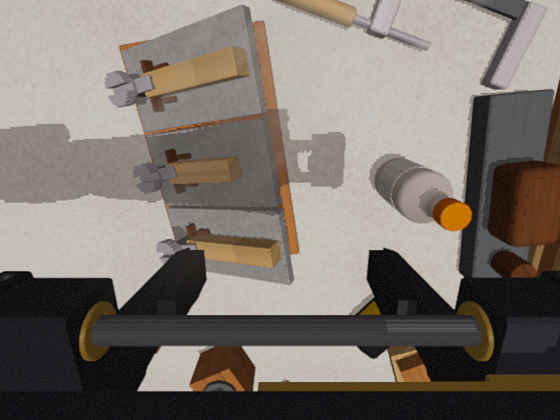

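The short stick is in the middle station (wrist image about 205,170). The key stands in the brown wooden stand (side image 310,345). The orange block at (373,367) only has the same shape. For trays, the grey one at scene (390,282) is meant; the green one (462,247) and the blue box are decoys. I'll confirm these with enlarged crops, and move over the screws for a closer look.

Run:
```python
import cv2,numpy as np
a=cv2.imread("pics/scene0.png")
s=cv2.imread("pics/side0.png")
def c(i,x,y,w,h): return cv2.resize(i[y:y+h,x:x+w],(400,300),interpolation=cv2.INTER_CUBIC)
cv2.imwrite("pics/crops.png",np.vstack([np.hstack([c(a,340,200,170,125),c(a,140,130,120,90)]),np.hstack([c(s,280,300,130,98),c(s,200,170,130,98)])]))
```

Emit:
carry_out(commands=[[0.02,-0.05,0.01,0,0,0],[0.02,-0.1,0.01,0,0,0],[0.02,-0.125,0.01,0,0,0],[0.02,-0.125,0.01,0,0,0],[0.02,-0.125,0.01,0,0,0]])

```text
clock: 2.3
tool_pos: [0.5006, 0.0201, 0.2292]
eef_rot: [0.707, 0.707, 0.001, 0.001]
contact_force: [0.5, -0.3, -0.5]
opening: 1.0
```

View pics/crops.png

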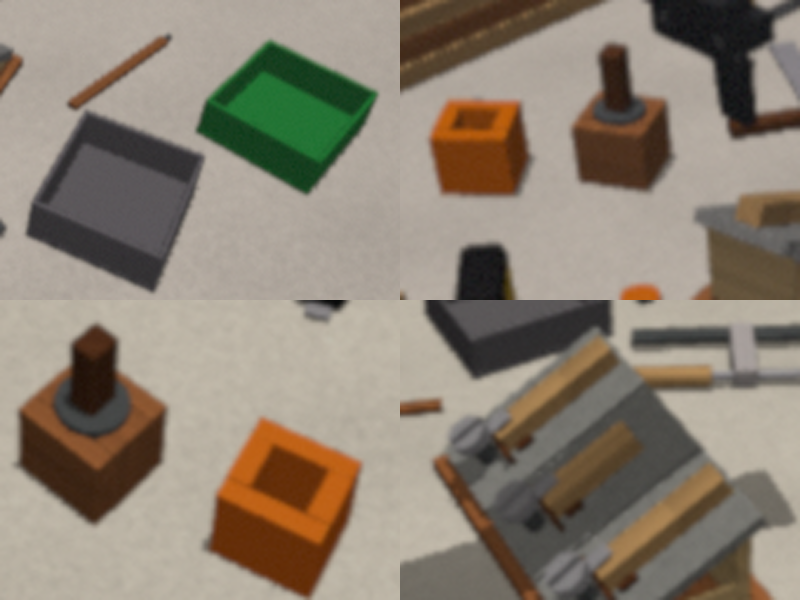

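```bash
cat > h.py <<'E'
from plant import r
import cv2,numpy as np,pickle
from scipy.spatial.transform import Rotation as R
def look(n,name,labels=()):
    s=r.get_state();p=r.snapshot(n)
    cv2.imwrite(f"pics/{name}.png",p["img"])
    if n=="wrist":
        T=np.eye(4);T[:3,:3]=R.from_quat(s["eef_rot"]).as_matrix();T[:3,3]=s["tool_pos"]
        E=T@np.array(p["tool_from_camera"])
    else:E=np.array(p["extrinsics"])
    K=np.array(p["intrinsics"])
    pickle.dump(dict(img=p["img"],K=K,E=E,s=s),open(name+".pkl","wb"))
    for l in labels:
        print(l,[(np.round(d["xyz"],4).tolist(),round(d["p"],2),proj(K,E,d["xyz"]).round(1).tolist()) for d in r.spot_point(p,l)][:4])
    return p,K,E,s
def proj(K,E,x):
    c=np.linalg.inv(E)@np.append(x,1);u=K@c[:3];return u[:2]/u[2]
def ray(K,E,u):
    d=E[:3,:3]@np.linalg.inv(K)@np.array([u[0],u[1],1.]);return E[:3,3],d/np.linalg.norm(d)
def onz(K,E,u,z):
    o,d=ray(K,E,u);return o+d*(z-o[2])/d[2]
def st():
    s=r.get_state();print("t",round(s["clock"],2),"pos",np.round(s["tool_pos"],4),"F",np.round(s["contact_force"],1),"M",np.round(s["moment"],2),"q",np.round(s["q"],2),"op",round(s["opening"],3));return s
def delta(pos,Rt):
    "shift/turn from present measured pose to target"
    s=r.get_state();R0=R.from_quat(s["eef_rot"])
    print("shift mm",(R0.inv().apply(np.array(pos)-s["tool_pos"])*1000).round(1),"turn deg",np.degrees((R0.inv()*R.from_matrix(Rt)).as_rotvec()).round(2))
E
python3 - <<'E'
from h import *
st()
p,K,E,s=look("wrist","w1",("slot_short","stick_short","stick_a","jig","screw_short"))
E
```

```text
t 2.3 pos [0.5006 0.0201 0.2292] F [ 0.5 -0.3 -0.5] M [-0. -0. -0.] q [-0.01  0.54 -0.2   1.95  0.16  0.67 -0.3 ] op 1.0
slot_short [([0.4761, 0.009, 0.0713], 0.86, [263.2, 200.5]), ([0.5412, 0.1121, 0.0721], 0.44, [328.8, 97.1])]
stick_short [([0.5457, 0.0257, 0.0661], 0.83, [328.7, 184.0])]
stick_a [([0.5416, 0.1102, 0.0701], 0.91, [328.9, 99.3]), ([0.5695, -0.0681, 0.0675], 0.75, [346.0, 263.5])]
jig []Traceback (most recent call last):
  File "<stdin>", line 3, in <module>
  File "h.py", line 14, in look
    print(l,[(np.round(d["xyz"],4).tolist(),round(d["p"],2),proj(K,E,d["xyz"]).round(1).tolist()) for d in r.spot_point(p,l)][:4])
                                                                                                           ~~~~~~~~~~~~^^^^^
ValueError: it knows: chisel, clamp, glue, jig, key, key_grip, key_tip, pencil, slot, slot_short, square, stand, stick, stick_short, tape, tray
```

View pics/w1.png

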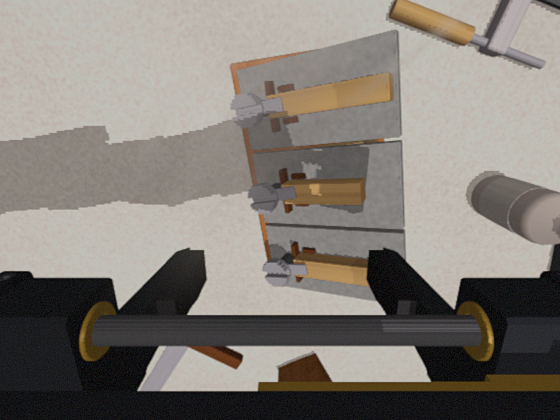

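Crops confirm: the key is in the brown wood stand, the grey tray is the scrap tray, and the middle stick (wrist w1 328,190) is the short one. Its screw head is at (263,197). Next, over to the key.

Emit:
carry_out(commands=[[-0.05,0.006,0,0,0,0],[-0.1,0.012,0,0,0,0],[-0.15,0.018,0,0,0,0],[-0.2,0.024,0,0,0,0],[-0.25,0.031,0,0,0,0],[-0.3,0.031,0,0,0,0],[-0.322,0.031,0,0,0,0],[-0.322,0.031,0,0,0,0],[-0.322,0.031,0,0,0,0]])

```text
clock: 3.45
tool_pos: [0.5312, -0.302, 0.2283]
eef_rot: [0.707, 0.707, 0.0, -0.0]
contact_force: [0.7, 1.3, -0.4]
opening: 1.002
```

Run:
```python
from h import *
st()
p,K,E,s=look("wrist","w2",("key","key_grip","stand"))
i=p["img"];cv2.imwrite("pics/w2c.png",cv2.resize(i[100:320,180:400],(600,600),interpolation=cv2.INTER_CUBIC))
```

```text
t 3.45 pos [ 0.5312 -0.302   0.2283] F [ 0.7  1.3 -0.4] M [ 0.06 -0.02 -0.02] q [ 0.57  0.68 -0.23  1.62  0.19  0.86  0.26] op 1.002
key [([0.529, -0.3005, 0.0117], 0.6, [284.7, 177.3])]
key_grip [([0.5298, -0.3005, 0.0977], 0.87, [285.1, 196.3])]
stand [([0.5329, -0.2998, 0.0014], 0.95, [287.8, 175.0]), ([0.6218, -0.3885, -0.0034], 0.84, [352.5, 237.9])]
```

View pics/w2c.png

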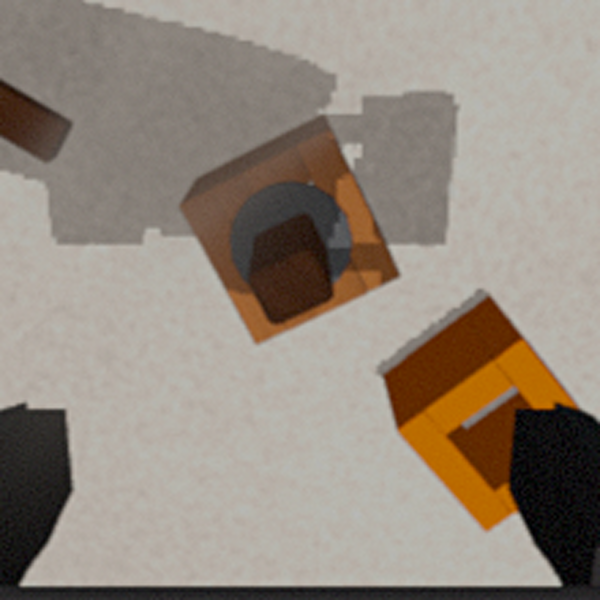

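The handle top is around crop (290,275), with the stand rotated about 25°. I need the handle's yaw, so I'll enhance the crop.

Run:
```python
from h import *
d=pickle.load(open("w2.pkl","rb"));i=d["img"][165:225,260:315]
j=cv2.resize(i,(733,800)[::1],interpolation=cv2.INTER_CUBIC)
j=cv2.resize(i,(550,600),interpolation=cv2.INTER_CUBIC)
j=np.clip(j.astype(float)*4,0,255).astype(np.uint8)
cv2.imwrite("pics/w2h.png",j)
```

```text
(no output)
```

View pics/w2h.png

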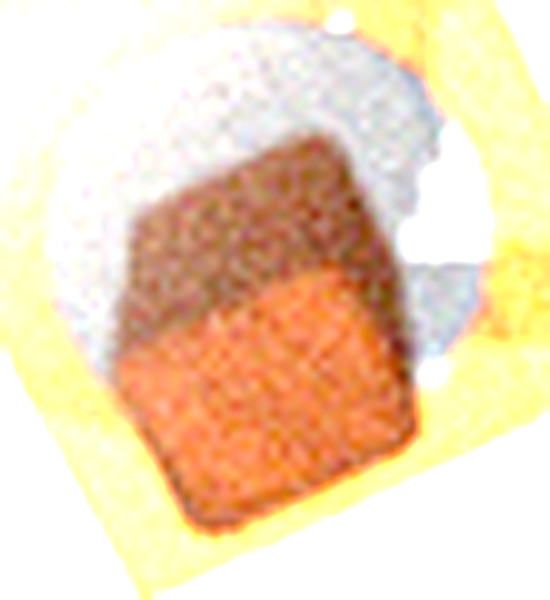

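Run:
```python
from h import *
d=pickle.load(open("w2.pkl","rb"));K,E=d["K"],d["E"]
c=[onz(K,E,(260+a/10,165+b/10),.124) for a,b in((115,360),(340,268),(415,435),(200,532))]
c=np.array(c)[:,:2];print(c.round(4),c.mean(0))
for k in range(4):
    v=c[(k+1)%4]-c[k];print(np.linalg.norm(v).round(4),np.degrees(np.arctan2(v[1],v[0])).round(1))
hsv=cv2.cvtColor(d["img"],cv2.COLOR_BGR2HSV)
# stand top corners (crop 600/220 scale): 
s=220/600
for a,b in((322,117),(182,208),(258,342),(398,275)): print(onz(K,E,(180+a*s,100+b*s),.06).round(4))
```

```text
[[ 0.518  -0.2974]
 [ 0.5376 -0.289 ]
 [ 0.5444 -0.3043]
 [ 0.5253 -0.3134]] [ 0.53132508 -0.30102097]
0.0213 22.9
0.0167 -66.2
0.0211 -154.5
0.0176 114.6
[ 0.5432 -0.2538  0.06  ]
[ 0.4886 -0.2889  0.06  ]
[ 0.5177 -0.3453  0.06  ]
[ 0.5745 -0.3164  0.06  ]
```

Handle top comes out at (0.531,-0.301) with its long side at yaw 24°, and stand yaw is 27° with its centre at (0.5315,-0.3025). These fit together. I'll turn the jaws across the 20 mm sides, then look again.

Emit:
carry_out(commands=[[0.001,0,0.05,0,0,65.8],[0.001,0,0.05,0,0,65.8],[0.001,0,0.05,0,0,65.8],[0.001,0,0.05,0,0,65.8],[0.001,0,0.05,0,0,65.8],[0.001,0,0.05,0,0,65.8],[0.001,0,0.05,0,0,65.8],[0.001,0,0.05,0,0,65.8],[0.001,0,0.05,0,0,65.8],[0.001,0,0.05,0,0,65.8]])

```text
clock: 4.65
tool_pos: [0.5314, -0.3, 0.1788]
eef_rot: [0.977, 0.212, 0.0, -0.0]
contact_force: [0.6, 0.4, 0.4]
opening: 1.001
```

Run:
```python
from h import *
s=st();print(R.from_quat(s["eef_rot"]).as_matrix().round(3))
p,K,E,s=look("wrist","w3",("key_grip","stand"))
i=p["img"][160:320,180:380];cv2.imwrite("pics/w3c.png",np.clip(cv2.resize(i,(750,600),interpolation=cv2.INTER_CUBIC).astype(float)*2.5,0,255).astype(np.uint8))
```

```text
t 4.65 pos [ 0.5314 -0.3     0.1788] F [0.6 0.4 0.4] M [0.04 0.11 0.05] q [ 0.38  0.74  0.11  1.68 -0.11  0.72 -0.6 ] op 1.001
[[ 0.91   0.414  0.   ]
 [ 0.414 -0.91   0.   ]
 [ 0.    -0.    -1.   ]]
key_grip [([0.5325, -0.3016, 0.0974], 0.59, [289.1, 213.4])]
stand [([0.5316, -0.3056, 0.0013], 0.95, [291.2, 187.3]), ([0.6206, -0.3892, -0.0006], 0.79, [396.6, 144.8])]
```

View pics/w3c.png

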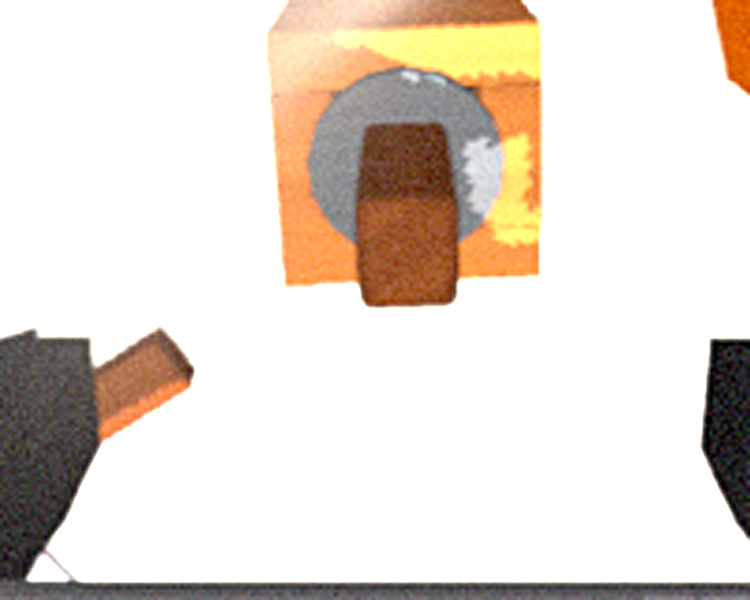

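Run:
```python
from h import *
d=pickle.load(open("w3.pkl","rb"));K,E=d["K"],d["E"];print(K.round(1))
s=200/750
for u in((358,195),(457,195),(455,303),(365,305),(407,250)): print(onz(K,E,(180+u[0]*s,160+u[1]*s),.124).round(4))
x=onz(K,E,(180+408*s,160+250*s),.124); x[2]=.080
print(x);delta(x,R.from_quat(d["s"]["eef_rot"]).as_matrix())
```

```text
[[300.4   0.  286.1]
 [  0.  300.4 207.2]
 [  0.    0.    1. ]]
[ 0.5378 -0.2882  0.124 ]
[ 0.5455 -0.3054  0.124 ]
[ 0.5251 -0.3146  0.124 ]
[ 0.5174 -0.2987  0.124 ]
[ 0.5314 -0.3014  0.124 ]
[ 0.53148389 -0.30157477  0.08      ]
shift mm [-0.1  1.  98.8] turn deg [ 0.   -0.01 -0.12]
```

Jaws are aligned with the handle (1 mm off). Going down and gripping.

Emit:
carry_out(commands=[[0,0.001,0.04,0,0,-0.1],[0,0.001,0.07,0,0,-0.1],[0,0.001,0.099,0,0,-0.1],[0,0.001,0.099,0,0,-0.1],[0,0.001,0.099,0,0,-0.1]])

```text
clock: 5.3
tool_pos: [0.5314, -0.302, 0.08]
eef_rot: [0.978, 0.211, -0.0, -0.0]
contact_force: [0.2, -0.4, 0.6]
opening: 1.0
```

Emit:
carry_out(commands=[[0,0,0,0,0,0],[0,0,0,0,0,0],[0,0,0,0,0,0],[0,0,0,0,0,0],[0,0,0,0,0,0],[0,0,0,0,0,0],[0,0,0,0,0,0],[0,0,0,0,0,0]], fingers=255, grip_force=45)

```text
clock: 6.1
tool_pos: [0.5314, -0.3019, 0.0797]
eef_rot: [0.978, 0.21, -0.0, -0.0]
contact_force: [-0.1, 0.1, 0.3]
opening: 0.297
```

Emit:
carry_out(commands=[[0,0,0,0,0,0],[0,0,0,0,0,0],[0,0,0,0,0,0],[0,0,0,0,0,0]])

```text
clock: 6.5
tool_pos: [0.5314, -0.3019, 0.0797]
eef_rot: [0.978, 0.21, -0.0, -0.0]
contact_force: [0.7, -0.1, -0.4]
opening: 0.225
```

Emit:
carry_out(commands=[[0,0,-0.01,0,0,0],[0,0,-0.03,0,0,0],[0,0,-0.07,0,0,0],[0,0,-0.11,0,0,0],[0,0,-0.14,0,0,0],[0,0,-0.14,0,0,0]])

```text
clock: 7.1
tool_pos: [0.5338, -0.3036, 0.2249]
eef_rot: [0.978, 0.21, 0.004, 0.003]
contact_force: [0.3, -1.5, -1.7]
opening: 0.227
```

Run:
```python
from h import *
s=st();print(R.from_quat(s["eef_rot"]).as_matrix().round(3))
p,K,E,s=look("wrist","w4",("key_tip","key"))
```

```text
t 7.1 pos [ 0.5338 -0.3036  0.2249] F [ 0.3 -1.5 -1.7] M [ 0.06  0.05 -0.02] q [ 0.37  0.69  0.12  1.64 -0.11  0.82 -0.61] op 0.227
[[ 0.912  0.411  0.009]
 [ 0.411 -0.912 -0.005]
 [ 0.006  0.008 -1.   ]]
key_tip [([0.5371, -0.2987, 0.1527], 0.75, [282.0, 212.2])]
key [([0.5331, -0.3012, 0.1557], 0.67, [282.8, 219.2])]
```

View pics/w4.png

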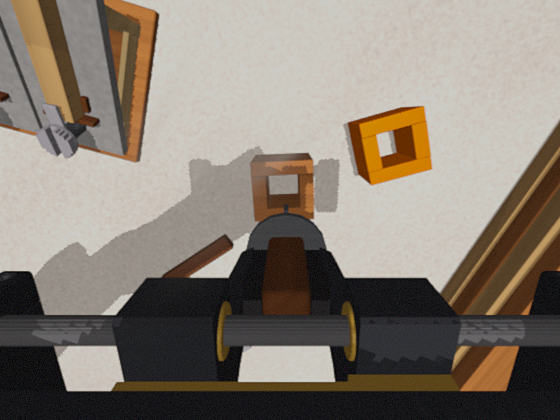

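The key is held (opening 0.227 is 20 mm), and its blade end peeps out at (285,207). Before going over there I'll measure the middle screw and jig yaw from the stored pictures.

Run:
```python
from h import *
d=pickle.load(open("w1.pkl","rb"));i=d["img"][80:305,220:420]
cv2.imwrite("pics/z1.png",cv2.resize(i,(533,600),interpolation=cv2.INTER_CUBIC))
i=d["img"][170:225,240:310]
cv2.imwrite("pics/z2.png",cv2.resize(i,(763,600),interpolation=cv2.INTER_CUBIC))
```

```text
(no output)
```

View pics/z1.png

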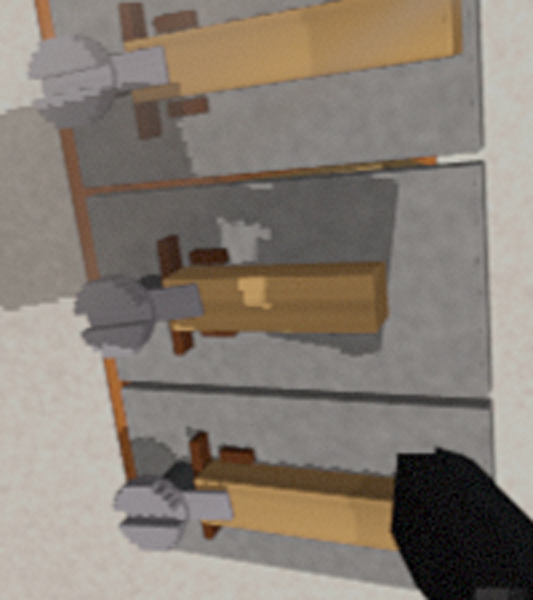

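View pics/z2.png

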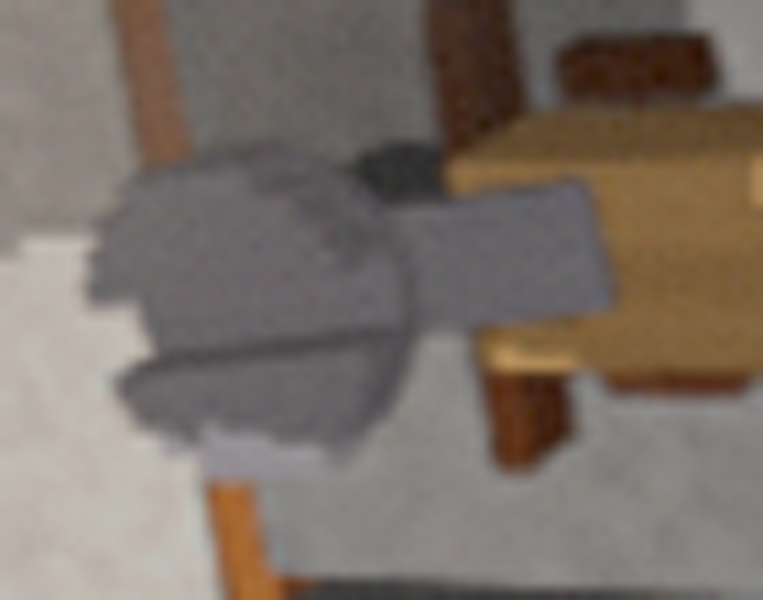

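```bash
cat >> h.py <<'E'
def screwpose(slot,psi,clear,turn=0,tipz=0.0717,tipxy=(0,0)):
    a=np.array([-np.sin(np.radians(28))*np.cos(psi),-np.sin(np.radians(28))*np.sin(psi),np.cos(np.radians(28))])
    y=np.array([np.sin(psi),-np.cos(psi),0]);x=np.cross(y,-a);M=np.c_[x,y,-a]
    M=R.from_rotvec(a*turn).as_matrix()@M
    return np.array(slot)-M@np.array([tipxy[0],tipxy[1],tipz-0.0])+a*clear,M
E
python3 - <<'E'
from h import *
p,M=screwpose((.4755,.010,.0705),np.radians(8),.05)
print(p,M.round(3));delta(p,M)
s=r.get_state();R0=R.from_quat(s["eef_rot"])
print(R0.inv().apply([-.06,.1,.04]),R0.inv().apply([0,.3,0]))
E
```

```text
[0.41892134 0.00204839 0.17795472] [[ 0.874  0.139  0.465]
 [ 0.123 -0.99   0.065]
 [ 0.469  0.    -0.883]]
shift mm [  23.1 -322.4   41.6] turn deg [-4.06 27.88 15.96]
[-0.01355181 -0.115895   -0.03980825] [ 0.12349954 -0.27340039  0.00030387]
```

Emit:
carry_out(commands=[[0,-0.04,-0.02,0,6,4],[0,-0.08,-0.03,-1,12,8],[0,-0.12,-0.03,-2,18,12],[0,-0.16,-0.03,-3,24,14],[0.005,-0.2,-0.03,-4,28,16],[0.01,-0.24,-0.02,-4,27.9,16],[0.018,-0.28,0,-4,27.9,16],[0.023,-0.31,0.02,-4,27.9,16],[0.023,-0.322,0.04,-4,27.9,16],[0.023,-0.322,0.0416,-4.06,27.88,15.96],[0.023,-0.322,0.0416,-4.06,27.88,15.96],[0.023,-0.322,0.0416,-4.06,27.88,15.96]])

```text
clock: 8.45
tool_pos: [0.4478, -0.0136, 0.2772]
eef_rot: [0.975, 0.071, 0.211, -0.021]
contact_force: [-0.8, 0.3, -1.6]
opening: 0.222
```

Run:
```python
from h import *
s=st();print(R.from_quat(s["eef_rot"]).as_matrix().round(3))
for n in("wrist","side","scene"):
    p,K,E,s=look(n,n+"5",("key_tip","slot","slot_short","stick","stick_short"))
    for q in((.4755,.010,.0705),):print(proj(K,E,q))
```

```text
t 8.45 pos [ 0.4478 -0.0136  0.2772] F [-0.8  0.3 -1.6] M [-0.07  0.57  0.04] q [ 0.02  0.3  -0.06  2.4  -1.    0.04 -0.47] op 0.222
[[ 0.901  0.146  0.408]
 [ 0.129 -0.989  0.07 ]
 [ 0.414 -0.011 -0.91 ]]
key_tip [([0.4798, -0.0056, 0.2108], 0.69, [283.4, 214.9])]
slot [([0.4907, -0.0819, 0.0725], 0.87, [347.9, 224.9]), ([0.4603, 0.0972, 0.0699], 0.74, [202.1, 228.3]), ([0.5441, 0.1124, 0.0757], 0.71, [200.7, 160.6])]
slot_short [([0.4756, 0.0108, 0.0703], 0.6, [272.1, 226.2])]
stick [([0.5712, -0.0668, 0.069], 0.91, [343.4, 161.1]), ([0.5448, 0.1139, 0.073], 0.78, [200.2, 160.5])]
stick_short [([0.5467, 0.0242, 0.0659], 0.57, [270.4, 170.3])]
[272.7398002  226.37595284]
key_tip [([0.4757, -0.0034, 0.2125], 0.58, [235.5, 188.5])]
slot [([0.4884, -0.0793, 0.0694], 0.77, [254.6, 259.0]), ([0.4589, 0.0953, 0.0711], 0.43, [221.9, 213.8])]
slot_short [([0.4755, 0.0093, 0.072], 0.52, [238.0, 234.1])]
stick [([0.5381, 0.1103, 0.0734], 0.79, [251.3, 202.5]), ([0.5652, -0.0706, 0.0725], 0.58, [286.2, 247.2])]
stick_short [([0.5457, 0.0196, 0.066], 0.59, [265.6, 226.5]), ([0.475, 0.0089, 0.0718], 0.31, [237.9, 234.4])]
[237.9693339  234.43848588]
key_tip [([0.4782, -0.0138, 0.2102], 0.74, [293.4, 141.8])]
slot [([0.4852, -0.0843, 0.0717], 0.59, [270.3, 179.5]), ([0.4652, 0.1, 0.0713], 0.46, [329.8, 202.4])]
slot_short [([0.4738, 0.0122, 0.0704], 0.51, [300.5, 191.3])]
stick [([0.543, 0.1129, 0.0701], 0.8, [316.1, 219.4]), ([0.568, -0.0668, 0.0728], 0.68, [254.5, 194.9])]
stick_short [([0.5431, 0.0203, 0.0685], 0.75, [286.4, 204.9]), ([0.7726, 0.2127, -0.0018], 0.39, [287.9, 320.7])]
[299.43749483 191.1934855 ]
```

View pics/wrist5.png

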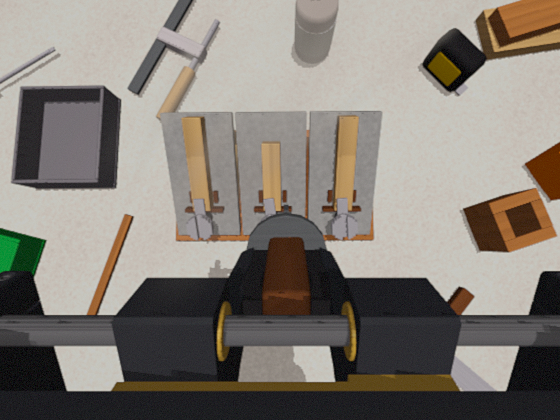

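View pics/side5.png

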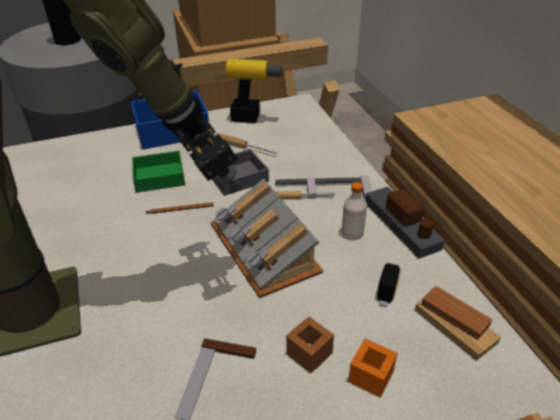

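The arm stopped short: q5 is at its limit (-1.0) and q6 at its limit (0.04). I'll fit a kinematic model to the recorded joint/pose pairs to find a reachable configuration.

```bash
cat > kin.py <<'E'
import numpy as np
from scipy.spatial.transform import Rotation as R
Z=lambda a:R.from_euler('z',a).as_matrix()
Y=lambda a:R.from_euler('y',a).as_matrix()
def fk(q,P):
    d1,d3,d5,d7,a1,a2,off,flip=P[:8]
    o=np.zeros(3);M=Z(q[0]);o=o+M@[0,0,d1];M=M@Y(q[1]);M=M@Z(q[2]);o=o+M@[a1,0,d3];M=M@Y(q[3]);o=o+M@[a2,0,0];M=M@Z(q[4]);o=o+M@[0,0,d5];M=M@Y(q[5]);M=M@Z(P[8]*q[6]+off);o=o+M@[0,0,d7]
    return o,M
LO=np.array([-3.01,-.46,-1.47,.13,-1,.04,-2.66]);HI=np.array([3.01,2.08,1.51,2.56,4.14,2.09,2.66])
E
python3 - <<'E'
from kin import *
import pickle
from scipy.optimize import least_squares
D=[]
for n in("w1","w2","w3","w4","wrist5","side5"):
    s=pickle.load(open(n+".pkl","rb"))["s"];D.append((np.array(s["q"]),s["tool_pos"],R.from_quat(s["eef_rot"]).as_matrix()))
for sg in(1,-1):
  for f5 in (1,-1):
   for f3 in(1,-1):
    S=np.array([1,1,f3,1,f5,1,1])
    def res(P,full=False):
        P=np.concatenate([P[:7],[0,sg]])
        e=[]
        for q,p,M in D:
            o,N=fk(q*S,P);e+=list((o-p))+list((N-M).ravel()*.2)
        return np.array(e)
    for off in(0,1.57,3.14,-1.57):
        x=least_squares(res,[.34,.4,.4,.2,0,0,off])
        if x.cost<.01: print(sg,f5,f3,x.cost,x.x.round(4))
E
python3 - <<'E'
from kin import *
import pickle,itertools
D=[]
for n in("w1","w2","w3","w4","wrist5"):
    s=pickle.load(open(n+".pkl","rb"))["s"];D.append((np.array(s["q"]),s["tool_pos"],R.from_quat(s["eef_rot"]).as_matrix()))
    print(np.round(s["q"],3),np.round(s["tool_pos"],3))
best=[]
for S in itertools.product((1,-1),repeat=7):
  for offs in itertools.product((0,np.pi/2,np.pi,-np.pi/2),repeat=2):
    N=[]
    for q,p,M in D:
        q=q*S
        N.append(Z(q[0])@Y(q[1])@Z(q[2]+offs[0])@Y(q[3])@Z(q[4]+offs[1])@Y(q[5])@Z(q[6]))
    C=[n.T@M for n,(q,p,M) in zip(N,D)]
    e=sum(np.linalg.norm(c-C[0]) for c in C[1:])
    best.append((e,S,offs,C[0].round(2).tolist()))
best.sort(key=lambda b:b[0])
for b in best[:6]:print(b)
E
```

```text
[-0.006  0.544 -0.197  1.946  0.165  0.665 -0.304] [0.501 0.02  0.229]
[ 0.574  0.685 -0.233  1.62   0.193  0.86   0.264] [ 0.531 -0.302  0.228]
[ 0.378  0.744  0.109  1.68  -0.112  0.723 -0.603] [ 0.531 -0.3    0.179]
[ 0.373  0.687  0.122  1.635 -0.106  0.816 -0.607] [ 0.534 -0.304  0.225]
[ 0.016  0.298 -0.061  2.397 -1.     0.043 -0.474] [ 0.448 -0.014  0.277]
(np.float64(3.747778426669182e-15), (-1, 1, -1, 1, -1, -1, -1), (0, 3.141592653589793), [[0.0, 1.0, 0.0], [-1.0, -0.0, 0.0], [0.0, -0.0, 1.0]])
(np.float64(3.760102250845014e-15), (-1, 1, -1, 1, -1, 1, -1), (0, 0), [[0.0, -1.0, -0.0], [1.0, 0.0, -0.0], [0.0, -0.0, 1.0]])
(np.float64(4.159277021881061e-15), (-1, 1, -1, -1, -1, -1, -1), (3.141592653589793, 0), [[-0.0, 1.0, 0.0], [-1.0, -0.0, 0.0], [0.0, -0.0, 1.0]])
(np.float64(4.7970138795987415e-15), (-1, 1, -1, -1, -1, 1, -1), (3.141592653589793, 3.141592653589793), [[-0.0, -1.0, -0.0], [1.0, 0.0, -0.0], [0.0, -0.0, 1.0]])
(np.float64(1.2055710772309745), (-1, -1, -1, 1, -1, 1, -1), (3.141592653589793, 0), [[-0.0, 1.0, 0.0], [-1.0, 0.0, -0.0], [-0.0, -0.0, 1.0]])
(np.float64(1.2055710772309747), (-1, -1, -1, 1, -1, -1, -1), (3.141592653589793, 3.141592653589793), [[0.0, -1.0, -0.0], [1.0, -0.0, 0.0], [-0.0, -0.0, 1.0]])
```

```bash
cat > kin.py <<'E'
import numpy as np,pickle
from scipy.spatial.transform import Rotation as R
Z=lambda a:R.from_euler('z',a).as_matrix()
Y=lambda a:R.from_euler('y',a).as_matrix()
S=np.array([-1,1,-1,1,-1,1,-1.]);C=np.array([[0,-1,0],[1,0,0],[0,0,1.]])
LO=np.array([-3.01,-.46,-1.47,.13,-1,.04,-2.66]);HI=np.array([3.01,2.08,1.51,2.56,4.14,2.09,2.66])
def frames(q):
    q=np.asarray(q)*S;A=Z(q[0])@Y(q[1])@Z(q[2]);B=A@Y(q[3])@Z(q[4]);F=B@Y(q[5])@Z(q[6])@C
    return A,B,F
def cols(q):
    A,B,F=frames(q);B0=A@Y(q[3])
    return np.c_[[0,0,1],A[:,2],A[:,0],B0[:,0],B[:,2],B[:,0],F[:,2]]
E
python3 - <<'E'
from kin import *
D=[]
for n in("w1","w2","w3","w4","wrist5"):
    s=pickle.load(open(n+".pkl","rb"))["s"];D.append((np.array(s["q"]),s["tool_pos"]))
M=np.vstack([cols(q) for q,p in D]);b=np.concatenate([p for q,p in D])
x,r_,k,sv=np.linalg.lstsq(M,b,rcond=None);print(x.round(4),np.abs(M@x-b).max(),sv.round(3))
N=M[:,[0,1,4,6]];y=np.linalg.lstsq(N,b,rcond=None)[0];print(y.round(4),np.abs(N@y-b).max())
E
```

```text
[ 0.2599  0.6453 -0.0406  0.017   0.2794 -0.054   0.401 ] 0.0486559804222525 [4.67  3.451 0.879 0.539 0.409 0.206 0.09 ]
[0.2772 0.6007 0.3125 0.3116] 0.045391128459285224
```

Run:
```python
from kin import *
D=[(np.array([0.034,0.689,-0.195,1.565,0.157,0.902,-0.215]),np.array([.625,0,.239]))]
for n in("w1","w2","w3","w4","wrist5"):
    s=pickle.load(open(n+".pkl","rb"))["s"];D.append((np.array(s["q"]),s["tool_pos"]))
def full(q):
    A,B,F=frames(q);A1=Z(-q[0]);A2=A1@Y(q[1]);B0=A@Y(q[3]);E=B@Y(q[5])
    return np.c_[[0,0,1],A1[:,0],A1[:,1],A[:,2],A[:,0],A[:,1],B0[:,0],B[:,2],B[:,0],B[:,1],E[:,0],F[:,2]]
names="z x1 y1 A.z A.x A.y B0.x B.z B.x B.y E.x F.z".split()
M=np.vstack([full(q) for q,p in D]);b=np.concatenate([p for q,p in D])
from itertools import combinations
base=[0,3,7,11]
res=[]
for k in range(0,5):
    for c in combinations([1,2,4,5,6,8,9,10],k):
        i=base+list(c);x=np.linalg.lstsq(M[:,i],b,rcond=None)[0];res.append((np.abs(M[:,i]@x-b).max(),k,[names[j] for j in i],x.round(4)))
res.sort(key=lambda t:t[0]+.0015*t[1])
for t in res[:8]:print(t)
```

```text
(np.float64(0.00023096194522304742), 2, ['z', 'A.z', 'B.z', 'F.z', 'y1', 'A.y'], array([ 0.3464,  0.5633,  0.3448,  0.3255, -0.0191, -0.027 ]))
(np.float64(0.0024508020819232756), 1, ['z', 'A.z', 'B.z', 'F.z', 'A.y'], array([ 0.3438,  0.564 ,  0.3426,  0.3243, -0.0457]))
(np.float64(0.000200518572931567), 3, ['z', 'A.z', 'B.z', 'F.z', 'y1', 'A.y', 'B0.x'], array([ 3.455e-01,  5.632e-01,  3.444e-01,  3.250e-01, -1.910e-02,
       -2.690e-02, -5.000e-04]))
(np.float64(0.0002122751059218126), 3, ['z', 'A.z', 'B.z', 'F.z', 'x1', 'y1', 'A.y'], array([ 3.462e-01,  5.629e-01,  3.446e-01,  3.251e-01,  4.000e-04,
       -1.920e-02, -2.680e-02]))
(np.float64(0.00022150465737980074), 3, ['z', 'A.z', 'B.z', 'F.z', 'y1', 'A.x', 'A.y'], array([ 3.465e-01,  5.635e-01,  3.449e-01,  3.257e-01, -1.910e-02,
       -2.000e-04, -2.700e-02]))
(np.float64(0.0002320306527610061), 3, ['z', 'A.z', 'B.z', 'F.z', 'y1', 'A.y', 'B.x'], array([ 3.466e-01,  5.633e-01,  3.450e-01,  3.255e-01, -1.910e-02,
       -2.690e-02,  1.000e-04]))
(np.float64(0.0002321868440899877), 3, ['z', 'A.z', 'B.z', 'F.z', 'y1', 'A.y', 'B.y'], array([ 3.470e-01,  5.634e-01,  3.447e-01,  3.263e-01, -1.910e-02,
       -2.660e-02, -4.000e-04]))
(np.float64(0.00023532981372298423), 3, ['z', 'A.z', 'B.z', 'F.z', 'y1', 'A.y', 'E.x'], array([ 3.464e-01,  5.635e-01,  3.450e-01,  3.255e-01, -1.910e-02,
       -2.700e-02,  2.000e-04]))
```

Excellent: a model with 0.2 mm residual (links 0.346/0.563/0.345/0.3255). Now the IK search over branches for the insert and turn poses.

```bash
cat >> kin.py <<'E'
def fk(q):
    A,B,F=frames(q);A1=Z(-q[0])
    return np.array([0,0,.3464])+A1[:,1]*-.0191+A[:,2]*.5633+A[:,1]*-.027+B[:,2]*.3448+F[:,2]*.3255,F
from scipy.optimize import least_squares
def ik(p,M,q0,w=0.0,mar=.03):
    f=lambda q:np.concatenate([(fk(q)[0]-p)*5,(fk(q)[1]-M).ravel(),w*(q-q0)])
    lo,hi=LO+mar,HI-mar
    s=least_squares(f,np.clip(q0,lo+1e-3,hi-1e-3),bounds=(lo,hi))
    o,F=fk(s.x);return s.x,np.linalg.norm(o-p),np.linalg.norm(F-M)
E
cat > srch.py <<'E'
from h import *
import kin
rng=np.random.default_rng(0)
psi=np.radians(8)
def search(p,M,n=40):
    out=[]
    for k in range(n):
        q,e,a=kin.ik(p,M,rng.uniform(kin.LO,kin.HI))
        if e<1e-3 and a<1e-2: out.append(q)
    return out
if __name__=="__main__":
  for half in(0,np.pi):
    for turn in(0,45,90):
      for cl in(.05,-.005):
        p,M=screwpose((.4755,.0103,.0708),psi,cl,half+np.radians(turn))
        o=search(p,M,25)
        print(half>0,turn,cl,len(o));
        for q in sorted(o,key=lambda q:q[4])[::max(1,len(o)//4)]:print("   ",q.round(2))
E
time python3 srch.py
```

```text
False 0 0.05 0
False 0 -0.005 0
False 45 0.05 0
False 45 -0.005 0
False 90 0.05 0
False 90 -0.005 0
True 0 0.05 0
True 0 -0.005 0
True 45 0.05 0
True 45 -0.005 0
True 90 0.05 0
True 90 -0.005 0
real	0m40.199s
user	0m36.462s
sys	0m0.229s
```

Exactly coaxial with the key is out of reach (the wrist would be 0.29 m from the shoulder, minimum about 0.334). The key therefore has to be gripped tilted about the jaw axis. I'll search tilt angles with a continuation IK.

```bash
cat > srch2.py <<'E'
from h import *
import kin
psi=np.radians(8)
G=.0907  # grasp point above tip
def toolpose(tip,Mk,beta,fam,half):
    # Mk: key-aligned tool frame: x=key x, y=-key y.., z=-key z (tool pointing to tip)
    Mt=Mk@(R.from_euler('z',np.pi*half).as_matrix())
    if fam==1: Mt=Mt@R.from_euler('z',np.pi/2).as_matrix()
    Mt=Mt@R.from_euler('y',beta).as_matrix()
    g=np.array(tip)-Mk[:,2]*G
    return g+Mt[:,2]*.019,Mt
def key_screw(clear,turn,slot=(.4755,.0103,.0708)):
    _,M=screwpose(slot,psi,0,turn)
    return np.array(slot)-M[:,2]*clear,M
def key_stand(h):
    yaw=np.radians(24.8);x=np.array([np.cos(yaw),np.sin(yaw),0]);z=np.array([0,0,-1.]);y=np.cross(z,x)
    return np.array([.5314,-.3019,.008+h]),np.c_[x,y,z]
if __name__=="__main__":
  q0=np.array([.378,.744,.109,1.68,-.112,.723,-.603])
  for fam in(0,1):
   for half in(0,1):
    for b in(-50,-40,-30,-20,20,30,40,50):
      be=np.radians(b);log=[]
      tr=[key_stand(0),key_stand(.12)]
      seq=[toolpose(*k,be,fam,half) for k in tr]+[toolpose(*key_screw(.06,0),be,fam,half),toolpose(*key_screw(-.006,0),be,fam,half)]+[toolpose(*key_screw(-.006,np.radians(t)),be,fam,half) for t in(15,30,45,60,75,90)]+[toolpose(*key_screw(.06,np.radians(90)),be,fam,half)]
      # dense
      q=q0.copy();bad=0;errs=[];qs=[]
      P=[(kin.fk(q0))]+seq
      for (p1,M1),(p2,M2) in zip(P[:-1],P[1:]):
        rv=(R.from_matrix(M1).inv()*R.from_matrix(M2)).as_rotvec();n=max(1,int(np.degrees(np.linalg.norm(rv))/20)+1)
        for k in range(1,n+1):
          q,e,a=kin.ik(p1+(p2-p1)*k/n,M1@R.from_rotvec(rv*k/n).as_matrix(),q,w=.03)
        errs.append(e+a*.1);qs.append(q)
      ok=sum(e<.02 for e in errs)
      print(fam,half,b,ok,len(errs),(np.array(errs)*1000).round(0).astype(int).tolist())
      if ok==len(errs):
        A=np.array(qs);print("   q7",A[:,6].round(2),"q6",A[:,5].round(2),"q4",A[:,3].max().round(2),"q5",A[:,4].round(2))
E
time python3 srch2.py
```

```text
0 0 -50 11 11 [0, 0, 0, 0, 0, 0, 0, 0, 0, 1, 0]
   q7 [-0.89 -0.82 -1.25 -1.23 -1.24 -1.25 -1.26 -1.27 -1.25 -2.56 -2.47] q6 [1.44 1.58 0.9  0.84 0.77 0.67 0.55 0.38 0.14 0.59 0.59] q4 2.51 q5 [ 0.16  0.19 -0.24 -0.28 -0.14  0.    0.14  0.26  0.35  1.64  1.57]
0 0 -40 11 11 [0, 0, 0, 0, 0, 0, 0, 0, 2, 1, 6]
   q7 [-0.87 -0.81 -1.24 -1.22 -1.21 -1.2  -1.17 -1.13 -2.5  -2.63 -2.43] q6 [1.25 1.42 0.67 0.59 0.52 0.43 0.3  0.13 0.49 0.92 1.29] q4 2.53 q5 [ 0.11  0.14 -0.27 -0.31 -0.17 -0.03  0.08  0.17  1.6   1.76  1.43]
0 0 -30 11 11 [0, 0, 0, 0, 0, 0, 3, 2, 1, 9, 18]
   q7 [-0.84 -0.79 -1.2  -1.18 -1.14 -1.09 -1.06 -2.59 -2.63 -2.44 -2.34] q6 [1.07 1.26 0.42 0.31 0.25 0.17 0.07 0.49 0.81 1.38 1.72] q4 2.53 q5 [ 0.07  0.09 -0.32 -0.35 -0.23 -0.12  0.02  1.63  1.78  1.67  1.34]
0 0 -20 6 11 [0, 0, 0, 6, 11, 19, 30, 44, 61, 79, 66]
0 0 20 2 11 [0, 0, 139, 153, 143, 127, 108, 89, 70, 53, 40]
0 0 30 3 11 [0, 0, 172, 184, 161, 134, 106, 79, 54, 30, 19]
0 0 40 4 11 [8, 0, 196, 192, 160, 127, 94, 62, 32, 4, 0]
0 0 50 5 11 [13, 0, 187, 176, 141, 108, 74, 40, 7, 0, 0]
0 1 -50 5 11 [13, 0, 187, 17
[... 1509 characters left out ...]
1]
1 1 -20 3 11 [1, 0, 28, 20, 38, 56, 74, 87, 94, 92, 98]
1 1 20 7 11 [0, 0, 40, 53, 38, 25, 15, 8, 5, 6, 0]
1 1 30 10 11 [0, 0, 19, 30, 10, 0, 0, 0, 0, 0, 0]
1 1 40 11 11 [0, 0, 0, 6, 0, 0, 0, 0, 0, 0, 0]
   q7 [0.86 0.82 0.84 1.23 1.26 1.26 1.27 1.27 1.27 1.26 1.3 ] q6 [1.46 1.62 0.09 0.07 0.22 0.37 0.48 0.55 0.6  0.62 0.71] q4 2.36 q5 [ 0.08  0.03 -0.22 -0.54 -0.42 -0.29 -0.15 -0.    0.15  0.31  0.26]
1 1 50 11 11 [0, 0, 0, 0, 0, 0, 0, 0, 0, 0, 0]
   q7 [0.87 0.81 0.99 1.02 1.03 1.03 1.04 1.05 1.05 1.06 1.08] q6 [1.68 1.81 0.3  0.24 0.44 0.6  0.73 0.83 0.91 0.97 1.02] q4 2.26 q5 [ 0.02 -0.03 -0.29 -0.25 -0.15 -0.03  0.09  0.21  0.34  0.48  0.42]
real	0m35.364s
user	0m34.547s
sys	0m0.282s
```

```bash
cat > srch3.py <<'E'
from srch2 import *
if __name__=="__main__":
  q0=np.array([.378,.744,.109,1.68,-.112,.723,-.603])
  for b in(-50,-55,-60,-65):
      be=np.radians(b)
      seq=[toolpose(*k,be,0,0) for k in(key_stand(.12),key_stand(0),key_stand(.12),key_screw(.06,0),key_screw(-.006,0))]+[toolpose(*key_screw(-.006,np.radians(t)),be,0,0) for t in(15,30,45,60,70,80,88)]+[toolpose(*key_screw(.04,np.radians(t)),be,0,0) for t in(88,)]
      q=q0.copy();P=[(kin.fk(q0))]+seq
      for (p1,M1),(p2,M2) in zip(P[:-1],P[1:]):
        rv=(R.from_matrix(M1).inv()*R.from_matrix(M2)).as_rotvec();n=max(1,int(np.degrees(np.linalg.norm(rv))/8)+1)
        for k in range(1,n+1):
          q,e,a=kin.ik(p1+(p2-p1)*k/n,M1@R.from_rotvec(rv*k/n).as_matrix(),q,w=.01)
        print(b,round(e*1000,1),round(a,3),q.round(2))
E
python3 srch3.py
```

```text
-50 0.0 0.0 [ 0.04  1.1   0.43  1.15  0.21  1.58 -0.83]
-50 0.0 0.0 [ 0.05  1.26  0.4   1.16  0.17  1.44 -0.91]
-50 0.0 0.0 [ 0.04  1.1   0.43  1.15  0.21  1.58 -0.83]
-50 0.0 0.0 [-0.32  0.7   0.33  1.97 -0.21  0.9  -1.28]
-50 0.0 0.0 [-0.3   0.82  0.3   1.92 -0.25  0.83 -1.27]
-50 0.0 0.0 [-0.45  0.83  0.36  1.95 -0.1   0.77 -1.28]
-50 0.0 0.0 [-0.6   0.86  0.44  2.01  0.05  0.68 -1.3 ]
-50 0.0 0.0 [-0.77  0.91  0.54  2.09  0.19  0.55 -1.32]
-50 0.0 0.0 [-0.94  0.99  0.67  2.19  0.33  0.39 -1.34]
-50 0.0 0.0 [-1.05  1.08  0.78  2.27  0.41  0.24 -1.35]
-50 0.2 0.002 [-1.15  1.2   0.89  2.35  0.77  0.07 -1.65]
-50 0.0 0.0 [-1.06  1.11  0.58  2.41  1.7   0.41 -2.59]
-50 0.0 0.0 [-1.11  1.03  0.64  2.47  1.65  0.39 -2.51]
-55 0.0 0.0 [ 0.03  1.15  0.44  1.11  0.23  1.65 -0.83]
-55 0.0 0.0 [ 0.04  1.31  0.42  1.1   0.2   1.53 -0.91]
-55 0.0 0.0 [ 0.03  1.15  0.44  1.11  0.23  1.65 -0.83]
-55 0.0 0.0 [-0.33  0.74  0.35  1.91 -0.21  1.01 -1.28]
-55 0.0 0.0 [-0.31  0.86  0.32  1.85 -0.24  0.95 -1.27]
-55 0.0 0.0 [-0.45  0.87  0.38  1.88 -0.09  0.88 -1.29]
-55 0.0 0.0 [-0.61  0.9   0.45  1.
[... 1115 characters left out ...]
.48  1.01  0.29  1.8  -0.81]
-65 0.0 0.0 [ 0.02  1.41  0.45  0.97  0.24  1.71 -0.89]
-65 0.0 0.0 [ 0.01  1.25  0.48  1.01  0.29  1.8  -0.81]
-65 0.0 0.0 [-0.34  0.84  0.39  1.79 -0.2   1.21 -1.27]
-65 0.0 0.0 [-0.32  0.96  0.37  1.72 -0.23  1.17 -1.27]
-65 0.0 0.0 [-0.47  0.96  0.41  1.76 -0.09  1.1  -1.28]
-65 0.0 0.0 [-0.61  0.98  0.46  1.82  0.05  1.01 -1.31]
-65 0.0 0.0 [-0.76  1.02  0.52  1.91  0.2   0.89 -1.35]
-65 0.0 0.0 [-0.92  1.09  0.6   2.01  0.35  0.74 -1.42]
-65 0.0 0.0 [-1.03  1.16  0.67  2.09  0.45  0.62 -1.48]
-65 0.0 0.0 [-1.15  1.26  0.77  2.18  0.56  0.47 -1.54]
-65 0.0 0.0 [-1.24  1.37  0.86  2.25  0.64  0.32 -1.59]
-65 0.0 0.0 [-1.28  1.3   0.91  2.33  0.66  0.31 -1.57]
```

β = −60° is feasible all the way through a quarter turn with joint margins. I'll put the key back in its stand, tilt the hand about the jaw axis, and regrip.

Run:
```python
from h import *
M=R.from_quat([0.978,0.21,0,0]).as_matrix();print(M.round(3))
d=pickle.load(open("w3.pkl","rb"))
delta((.5314,-.3019,.225),M);s=r.get_state();print(s["q"].round(2))
```

```text
[[ 0.912  0.411  0.   ]
 [ 0.411 -0.912  0.   ]
 [ 0.     0.    -1.   ]]
shift mm [ 15.2 296.9  62.5] turn deg [  2.85 -24.59 -15.79]
[ 0.02  0.3  -0.06  2.4  -1.    0.04 -0.47]
```

Emit:
carry_out(commands=[[0.015,0.05,0,0.5,-4,-3],[0.015,0.1,0.01,1,-8,-5],[0.015,0.15,0.02,1.5,-14,-8],[0.015,0.2,0.03,2,-18,-11],[0.015,0.25,0.05,2.5,-22,-14],[0.015,0.297,0.0625,2.85,-24.6,-15.8],[0.015,0.297,0.0625,2.85,-24.6,-15.8],[0.015,0.297,0.0625,2.85,-24.6,-15.8],[0.015,0.297,0.0625,2.85,-24.6,-15.8]])

```text
clock: 10.25
tool_pos: [0.5306, -0.3025, 0.224]
eef_rot: [0.978, 0.209, -0.001, -0.0]
contact_force: [0.2, -0.2, -1.6]
opening: 0.221
```

Run:
```python
from h import *
st()
M=R.from_quat([0.978,0.21,0,0]).as_matrix()
delta((.5314,-.3019,.14),M);
```

```text
t 10.25 pos [ 0.5306 -0.3025  0.224 ] F [ 0.2 -0.2 -1.6] M [0.05 0.06 0.02] q [ 0.16  0.74  0.52  1.65 -0.45  0.88 -0.29] op 0.221
shift mm [ 1.1 -0.1 84. ] turn deg [-0.07  0.07 -0.09]
```

Emit:
carry_out(commands=[[0.001,0,0.04,0,0,0],[0.001,0,0.08,0,0,0],[0.001,0,0.11,0,0,0],[0.001,0,0.13,0,0,0],[0.001,0,0.1435,0,0,0],[0.001,0,0.1435,0,0,0]])

```text
clock: 10.85
tool_pos: [0.5322, -0.2999, 0.0809]
eef_rot: [0.978, 0.211, -0.0, -0.001]
contact_force: [0.6, -0.0, -1.1]
opening: 0.224
```

Emit:
carry_out(commands=[[0,0,0,0,0,0],[0,0,0,0,0,0],[0,0,0,0,0,0],[0,0,0,0,0,0],[0,0,0,0,0,0],[0,0,0,0,0,0]], fingers=0)

```text
clock: 11.45
tool_pos: [0.5321, -0.3017, 0.0815]
eef_rot: [0.978, 0.21, -0.0, 0.0]
contact_force: [0.5, -0.5, -0.7]
opening: 0.744
```

Emit:
carry_out(commands=[[-0.0028,0,-0.0002,0,-8.5,0],[-0.0055,0,-0.0009,0,-17,0],[-0.0081,0,-0.0019,0,-25.5,0],[-0.0106,0,-0.0032,0,-34,0],[-0.0128,0,-0.005,0,-42.5,0],[-0.0148,0,-0.0071,0,-51,0],[-0.0165,0,-0.0095,0,-60,0],[-0.0165,0,-0.0095,0,-60,0],[-0.0165,0,-0.0095,0,-60,0],[-0.0165,0,-0.0095,0,-60,0]])

```text
clock: 12.45
tool_pos: [0.5168, -0.3095, 0.0929]
eef_rot: [0.848, 0.181, -0.488, 0.105]
contact_force: [-0.4, 0.2, 0.4]
opening: 1.005
```

Run:
```python
from h import *
s=st();M=R.from_quat(s["eef_rot"]).as_matrix();print(M.round(3),"grasp",s["tool_pos"]-M[:,2]*.019)
p,K,E,s=look("side","s6",("key","key_grip"))
cv2.imwrite("pics/s6c.png",cv2.resize(p["img"][240:400,230:430],(750,600),interpolation=cv2.INTER_CUBIC))
p,K,E,s=look("wrist","w6",("key","key_grip"))
```

```text
t 12.45 pos [ 0.5168 -0.3095  0.0929] F [-0.4  0.2  0.4] M [ 0.38 -0.63  0.04] q [-0.08  1.45  0.84  1.04 -0.11  1.6  -0.65] op 1.005
[[ 0.459  0.409 -0.789]
 [ 0.204 -0.913 -0.355]
 [-0.865  0.002 -0.502]] grasp [ 0.53177617 -0.30276397  0.10240682]
key [([0.5343, -0.3002, 0.0061], 0.73, [310.9, 350.0])]
key_grip []
key []
key_grip [([0.5321, -0.3016, 0.0996], 0.9, [285.6, 273.1])]
```

View pics/s6c.png

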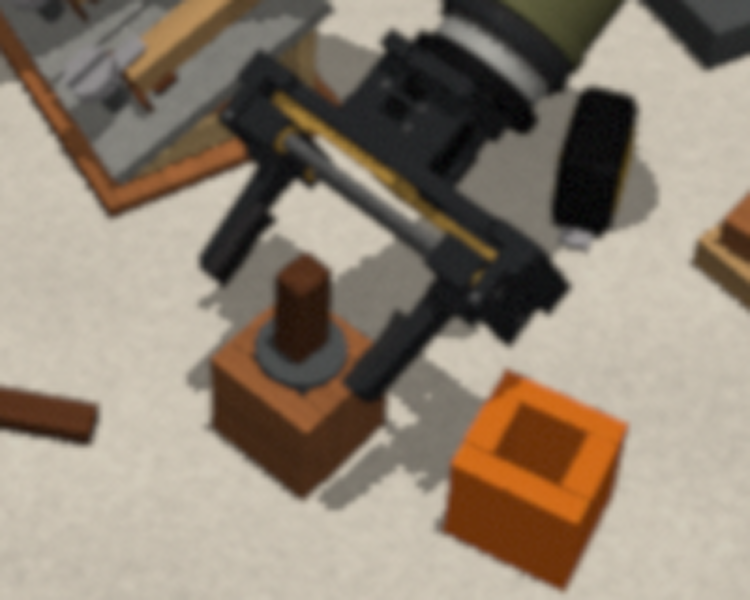

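View pics/w6.png

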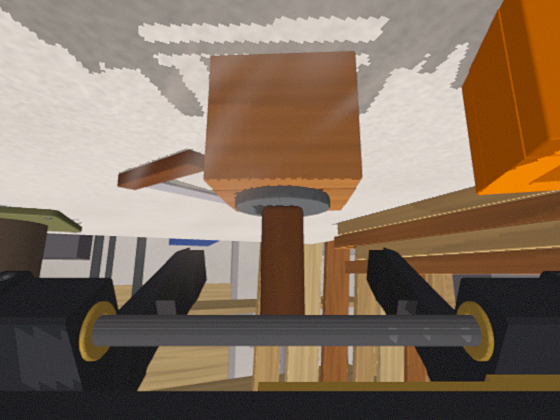

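Key upright in the stand, with the handle between the open fingers. Gripping it tilted, at higher force.

Emit:
carry_out(commands=[[0,0,0,0,0,0],[0,0,0,0,0,0],[0,0,0,0,0,0],[0,0,0,0,0,0],[0,0,0,0,0,0],[0,0,0,0,0,0],[0,0,0,0,0,0],[0,0,0,0,0,0],[0,0,0,0,0,0],[0,0,0,0,0,0],[0,0,0,0,0,0],[0,0,0,0,0,0]], fingers=255, grip_force=58)

```text
clock: 13.95
tool_pos: [0.5169, -0.3084, 0.0909]
eef_rot: [0.847, 0.182, -0.489, 0.105]
contact_force: [-0.3, 0.2, -0.8]
opening: 0.219
```

Run:
```python
from h import *
s=st();R0=R.from_quat(s["eef_rot"]);M=R0.as_matrix();print(s["eef_rot"].round(4),"grasp",s["tool_pos"]-M[:,2]*.019)
print("up 140:",R0.inv().apply([0,0,.14]).round(4))
```

```text
t 13.95 pos [ 0.5169 -0.3084  0.0909] F [-0.3  0.2 -0.8] M [ 0.41 -0.71 -0.09] q [-0.09  1.46  0.84  1.03 -0.11  1.6  -0.65] op 0.219
[ 0.8466  0.1818 -0.489   0.1049] grasp [ 0.53194553 -0.30161893  0.10039875]
up 140: [-0.1213 -0.     -0.07  ]
```

Emit:
carry_out(commands=[[-0.0087,0,-0.005,0,0,0],[-0.026,0,-0.015,0,0,0],[-0.061,0,-0.035,0,0,0],[-0.095,0,-0.055,0,0,0],[-0.1213,0,-0.07,0,0,0],[-0.1213,0,-0.07,0,0,0]])

```text
clock: 14.55
tool_pos: [0.5182, -0.31, 0.2378]
eef_rot: [0.848, 0.18, -0.486, 0.108]
contact_force: [0.0, 0.5, -2.2]
opening: 0.219
```

```bash
cat >> h.py <<'E'
# key held: relation tool<->key
T0p=np.array([.5169,-.3084,.0909]);T0R=R.from_quat([0.8466,0.1818,-0.489,0.1049]).as_matrix()
_y=T0R[:,1].copy();_y[2]=0;_y/=np.linalg.norm(_y);_z=np.array([0,0,-1.])
K0R=np.c_[np.cross(_y,_z),_y,_z]
Q=T0R.T@K0R           # key-frame (z toward tip) in tool axes
tip0=np.array([.53194553,-.30161893,.008])  # nominal tip when in stand
tipT=T0R.T@(tip0-T0p) # tip in tool frame
SLOT=np.array([.4755,.0103,.0708]);PSI=np.radians(8)
def target(clear,turn=0,slot=None,psi=None,dt=(0,0,0)):
    slot=SLOT if slot is None else np.array(slot);psi=PSI if psi is None else psi
    _,Mk=screwpose(slot,psi,0,turn);M=Mk@Q.T
    return slot-Mk[:,2]*clear-M@(tipT+np.array(dt)),M
def keynow(s):
    M=R.from_quat(s["eef_rot"]).as_matrix();return s["tool_pos"]+M@tipT,M@Q
E
python3 - <<'E'
from h import *
import kin
s=st();print(tipT.round(4));p,M=target(.05);delta(p,M)
q,e,a=kin.ik(p,M,s["q"],w=.01);print(e,a,q.round(2))
R0=R.from_quat(s["eef_rot"]);rv=(R0.inv()*R.from_matrix(M)).as_rotvec()
# waypoint high
for f,up in((.25,.04),(.5,.06),(.75,.06)):
    w=s["tool_pos"]*(1-f)+p*f+[0,0,up];print(f,R0.inv().apply(w-s["tool_pos"]).round(3),np.degrees(rv*f).round(1), keynow(dict(tool_pos=w,eef_rot=(R0*R.from_rotvec(rv*f)).as_quat()))[0].round(3))
E
```

```text
t 14.55 pos [ 0.5182 -0.31    0.2378] F [ 0.   0.5 -2.2] M [ 0.5  -0.92  0.01] q [-0.1   1.28  0.9   1.05 -0.02  1.71 -0.55] op 0.219
[0.0801 0.     0.0271]
shift mm [  56.7 -331.5   11.3] turn deg [12.13 27.48 11.08]
1.636093981437305e-05 0.00011085486042366883 [-0.6   0.99  0.95  1.86 -0.56  1.25 -0.79]
0.25 [-0.02  -0.083 -0.017] [3.  6.9 2.8] [ 0.514 -0.225  0.183]
0.5 [-0.023 -0.165 -0.025] [ 6.1 13.7  5.5] [ 0.494 -0.147  0.193]
0.75 [-0.009 -0.248 -0.022] [ 9.1 20.6  8.3] [ 0.473 -0.069  0.183]
```

Emit:
carry_out(commands=[[-0.01,-0.041,-0.008,1.5,3.5,1.4],[-0.02,-0.083,-0.017,3,6.9,2.8],[-0.022,-0.124,-0.021,4.5,10.3,4.1],[-0.023,-0.165,-0.025,6.1,13.7,5.5],[-0.016,-0.207,-0.023,7.6,17.2,6.9],[-0.009,-0.248,-0.022,9.1,20.6,8.3],[0.02,-0.29,-0.01,11,24,9.7],[0.04,-0.31,0,12.1,27.5,11.1],[0.0567,-0.3315,0.0113,12.13,27.48,11.08],[0.0567,-0.3315,0.0113,12.13,27.48,11.08],[0.0567,-0.3315,0.0113,12.13,27.48,11.08]])

```text
clock: 15.65
tool_pos: [0.3979, 0.0011, 0.1766]
eef_rot: [0.958, 0.068, -0.279, 0.017]
contact_force: [1.0, 0.2, -1.5]
opening: 0.219
```

```bash
cat > obs.py <<'E'
from h import *
import sys
n=sys.argv[1]
s=st();t,Mk=keynow(s);print("tip",t.round(4),"keyz",Mk[:,2].round(3),"keyx",Mk[:,0].round(3))
for c in("wrist","side","scene"):
    p,K,E,s=look(c,c+n,("key_tip","slot_short","slot"))
    print(c,"proj tip",proj(K,E,t).round(1),"slot",proj(K,E,SLOT).round(1))
    if c!="wrist":
        u=proj(K,E,SLOT+[0,0,.03]).astype(int);i=p["img"][u[1]-45:u[1]+45,u[0]-60:u[0]+60]
        cv2.imwrite(f"pics/{c}{n}c.png",cv2.resize(i,(800,600),interpolation=cv2.INTER_CUBIC))
p,M=target(.05);delta(p,M)
E
python3 obs.py 7
```

```text
t 15.65 pos [0.3979 0.0011 0.1766] F [ 1.   0.2 -1.5] M [ 0.12 -0.53  0.04] q [-0.57  0.97  0.87  1.86 -0.52  1.22 -0.85] op 0.219
tip [0.4504 0.0089 0.1108] keyz [ 0.458  0.07  -0.886] keyx [0.878 0.121 0.463]
key_tip [([0.4565, 0.0108, 0.1125], 0.85, [284.9, 98.6])]
slot_short [([0.4761, 0.0094, 0.0703], 0.87, [292.6, 28.0])]
slot [([0.4899, -0.0817, 0.0692], 0.84, [454.1, 25.8]), ([0.4559, 0.0981, 0.0728], 0.66, [138.1, 43.6])]
wrist proj tip [286.8 107.4] slot [290.9  29.3]
key_tip []
slot_short [([0.542, 0.0198, 0.0676], 0.35, [264.0, 226.3])]
slot [([0.4871, -0.0799, 0.0692], 0.73, [254.2, 259.3]), ([0.4599, 0.0961, 0.0696], 0.53, [222.2, 214.0])]
side proj tip [226.2 224. ] slot [237.9 234.3]
key_tip [([0.4509, 0.0057, 0.1112], 0.51, [304.5, 173.9])]
slot_short [([0.4754, 0.0089, 0.0728], 0.63, [299.2, 190.3])]
slot [([0.4872, -0.0795, 0.0736], 0.65, [271.1, 179.9]), ([0.4635, 0.0974, 0.0712], 0.51, [329.3, 201.7]), ([0.6303, 0.4716, -0.001], 0.49, [437.8, 345.6])]
scene proj tip [305.5 174.4] slot [299.5 191.1]
shift mm [-1.2  2.  -4.1] turn deg [-0.35  0.38  0.18]
```

View pics/wrist7.png

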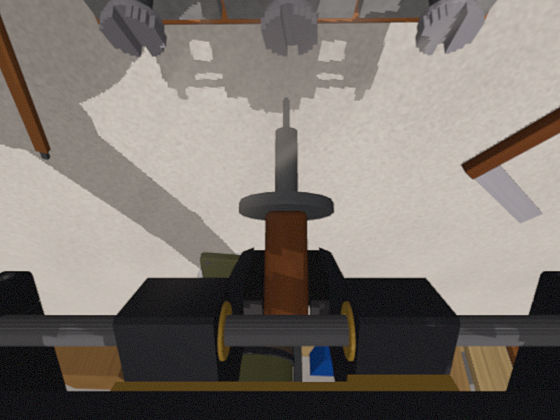

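View pics/side7c.png

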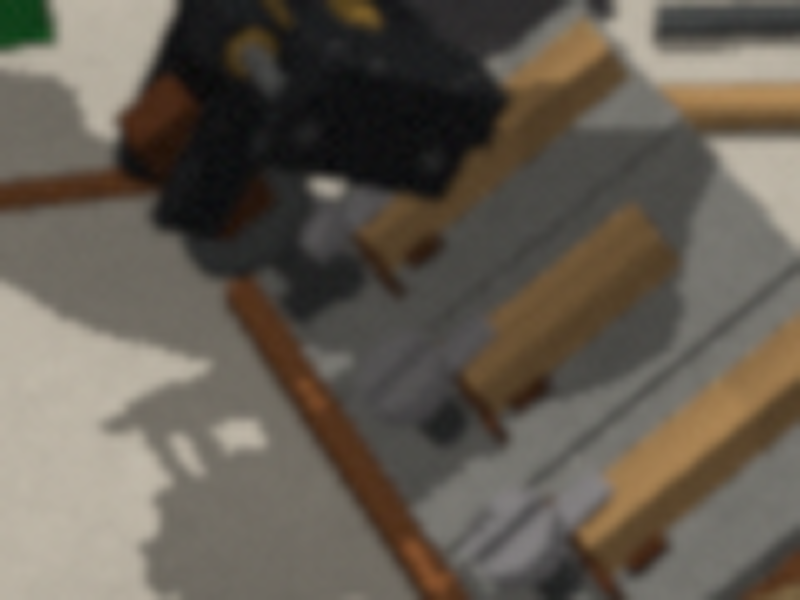

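View pics/scene7c.png

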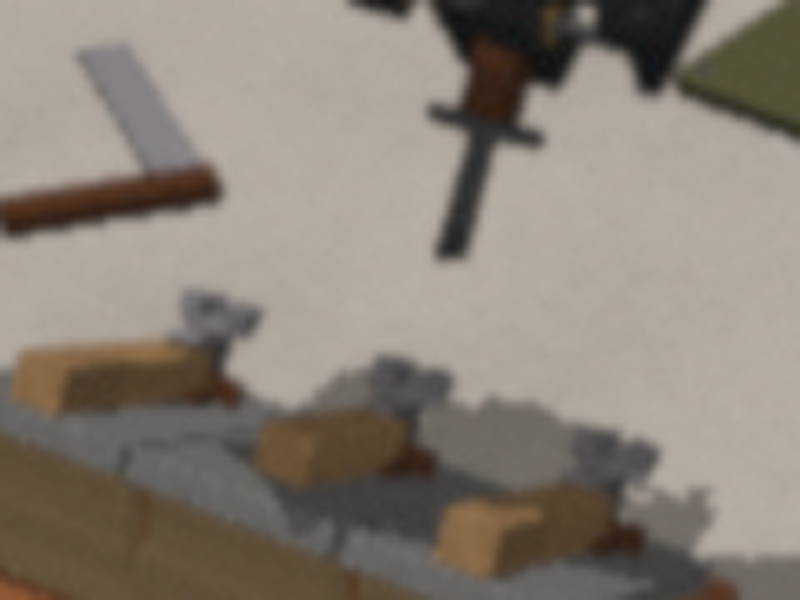

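The wrist view shows the blade edge-on at (286,98–128) and the middle screw's slot near (290,45). I'll enlarge it for the lateral offset.

Run:
```python
from h import *
d=pickle.load(open("wrist7.pkl","rb"));i=d["img"][0:135,240:340]
cv2.imwrite("pics/w7c.png",np.clip(cv2.resize(i,(444,600),interpolation=cv2.INTER_CUBIC)*1.8,0,255).astype(np.uint8))
```

```text
(no output)
```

View pics/w7c.png

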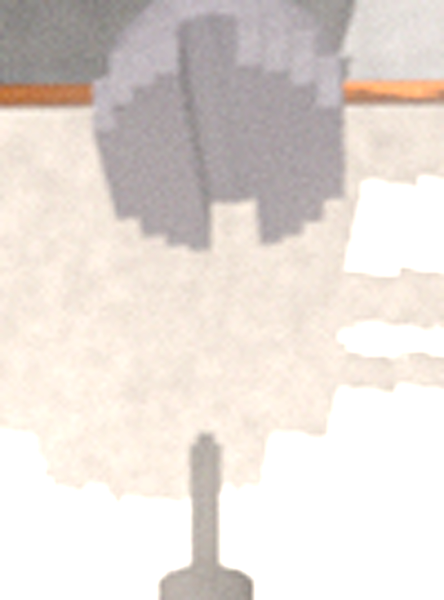

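Run:
```python
from h import *
d=pickle.load(open("wrist7.pkl","rb"));K,E,s=d["K"],d["E"],d["s"]
print("cam",E[:3,3].round(3))
t,Mk=keynow(s)
f=lambda u:(240+u[0]/4.44,u[1]/4.44)
for sg in(-1,1):
  for yy in(-1.75,1.75): print("tip corner",sg,yy,((proj(K,E,t+Mk[:,0]*.013*sg+Mk[:,1]*yy/1000)-[240,0])*4.44).round(1))
_,MS=screwpose(SLOT,PSI,0);a=-MS[:,2]
def pl(u):
    o,dd=ray(K,E,f(u));return o+dd*((SLOT-o)@a)/(dd@a)
for nm,u in dict(nl=(211,248),nr=(259,243),fl=(182,22),fr=(239,12)).items():
    P=pl(u);print(nm,P.round(4),"in slot frame mm",(MS.T@(P-SLOT)*1000).round(1))
nc=(pl((211,248))+pl((259,243)))/2;fc=(pl((182,22))+pl((239,12)))/2
v=fc-nc;print("slot dir yaw",np.degrees(np.arctan2(v[1],v[0])))
print("tip rel to slot in slot frame mm",(MS.T@(t-SLOT)*1000).round(1),"key frame turn",np.degrees((R.from_matrix(MS).inv()*R.from_matrix(Mk)).as_rotvec()).round(2))
for r_ in(0,30,60,90,120,150,180,210,240,270,300,330):
    c=np.radians(r_);print(((proj(K,E,SLOT+MS[:,0]*.016*np.cos(c)+MS[:,1]*.016*np.sin(c))-[240,0])*4.44).round(0).astype(int).tolist(),end=' ')
```

```text
cam [0.542 0.021 0.259]
tip corner -1 -1.75 [194.7 528.8]
tip corner -1 1.75 [220.8 528.8]
tip corner 1 -1.75 [193.  416.6]
tip corner 1 1.75 [223.5 416.6]
nl [0.4561 0.0095 0.0605] in slot frame mm [-21.9  -1.9  -0. ]
nr [0.458  0.0028 0.061 ] in slot frame mm [-20.8   5.    0. ]
fl [0.4889 0.0176 0.0784] in slot frame mm [16.1 -5.4 -0. ]
fr [0.491  0.0112 0.079 ] in slot frame mm [17.5  1.3  0. ]
slot dir yaw 14.114652161316505
tip rel to slot in slot frame mm [ -3.4  -2.1 -47.1] key frame turn [ 0.32 -0.4   0.13]
[228, 23] [295, 39] [340, 79] [350, 130] [328, 177] [282, 208] [225, 219] [167, 208] [123, 176] [102, 130] [114, 79] [160, 38]
```

Run:
```python
from h import *
d=pickle.load(open("wrist7.pkl","rb"));K,E,s=d["K"],d["E"],d["s"]
_,MS=screwpose(SLOT,PSI,0)
for sl in(SLOT,SLOT+[-.004,0,0],SLOT+[0,0,.004]):
  for x in(-16,16):
    for z in(0,7,12):
        print(x,z,[((proj(K,E,sl+MS@(np.array([x,y,z])/1000))-[240,0])*4.44).round(0).astype(int).tolist() for y in(-3.5,3.5)])
p=cv2.imread("pics/wrist7.png")
i=p[0:60,255:330];cv2.imwrite("pics/w7d.png",np.clip(cv2.resize(i,(750,600),interpolation=cv2.INTER_NEAREST)*1.9,0,255).astype(np.uint8))
```

```text
-16 0 [[200, 219], [250, 219]]
-16 7 [[200, 176], [249, 176]]
-16 12 [[200, 145], [249, 145]]
16 0 [[198, 23], [258, 23]]
16 7 [[198, -27], [258, -27]]
16 12 [[199, -62], [258, -62]]
-16 0 [[196, 248], [245, 248]]
-16 7 [[196, 205], [245, 205]]
-16 12 [[197, 175], [245, 175]]
16 0 [[194, 61], [252, 62]]
16 7 [[194, 12], [252, 12]]
16 12 [[194, -23], [252, -23]]
-16 0 [[200, 231], [250, 232]]
-16 7 [[200, 188], [250, 188]]
-16 12 [[200, 157], [250, 157]]
16 0 [[198, 35], [259, 35]]
16 7 [[198, -16], [258, -16]]
16 12 [[198, -52], [258, -52]]
```

View pics/w7d.png

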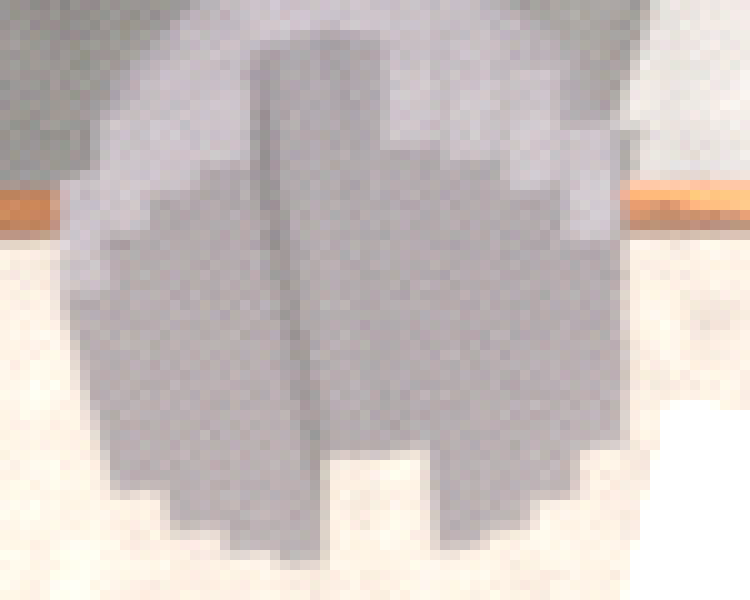

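```bash
cat > fit.py <<'E'
from h import *
from scipy.optimize import least_squares
def fit(name,slotpts,bladepts,prior=SLOT,turn=0,wp=.3):
    "slotpts: list of ((x,y,z) mm slot frame, (u,v)); bladepts same in key frame about tip"
    d=pickle.load(open(name+".pkl","rb"));K,E,s=d["K"],d["E"].copy(),d["s"];t,Mk=keynow(s)
    def cam(c):
        E2=E.copy();E2[:3,3]+=E[:3,:3]@np.array([c[0],c[1],0]);return E2
    f=lambda c:np.concatenate([proj(K,cam(c),t+Mk@(np.array(x)/1000))-u for x,u in bladepts])
    c=least_squares(f,[0,0]);E2=cam(c.x);print("cam shift mm",c.x*1000,"res px",np.abs(c.fun).max().round(2))
    def g(p):
        _,MS=screwpose(p[:3],p[3],0,turn)
        return np.concatenate([np.concatenate([proj(K,E2,p[:3]+MS@(np.array(x)/1000))-u for x,u in slotpts]),(p[:3]-prior)/.003*wp])
    o=least_squares(g,np.append(prior,PSI),x_scale=[.01,.01,.01,.1]);print("slot",o.x[:3].round(4),"psi",np.degrees(o.x[3]).round(2),"res",o.fun.round(2))
    _,MS=screwpose(o.x[:3],o.x[3],0,turn)
    print("tip in slot frame mm",(MS.T@(t-o.x[:3])*1000).round(1),"rot",np.degrees((R.from_matrix(MS).inv()*R.from_matrix(Mk)).as_rotvec()).round(2))
    return o.x
if __name__=="__main__":
    L=15.7
    sp=[((-L,-3.5,0),(287.2,56)),((-L,3.5,0),(298.8,54.8)),((L,-3.5,0),(280.,16.5)),((L,3.5,0),(293.8,14.8)),((L,-3.5,7),(280.8,4.5)),((L,3.5,7),(293.5,3.5)),((-L,-3.5,7),(287.3,45)),((-L,3.5,7),(298.3,44.5))]
    f=lambda u:(240+u[0]/4.44,u[1]/4.44)
    bp=[((13,-1.75,0),f((191,435))),((13,1.75,0),f((219,435)))]
    fit("wrist7",sp,bp);fit("wrist7",sp,bp,wp=0)
E
python3 fit.py
```

```text
cam shift mm [ 0.36833405 -2.11179227] res px 0.28
slot [0.4718 0.0096 0.0662] psi 15.62 res [ 0.5  -0.19 -0.27 -0.44  1.07 -0.53  0.11 -0.73 -0.41  0.63 -0.39 -0.31
 -0.22  1.37 -0.47  0.4  -0.37 -0.07 -0.46]
tip in slot frame mm [  2.6  -5.1 -49.1] rot [-3.23 -0.38  6.87]
cam shift mm [ 0.36833405 -2.11179227] res px 0.28
slot [0.4716 0.0095 0.0656] psi 15.62 res [ 0.51 -0.27 -0.29 -0.52  1.1  -0.49  0.09 -0.69 -0.38  0.7  -0.4  -0.23
 -0.21  1.32 -0.5   0.35 -0.   -0.   -0.  ]
tip in slot frame mm [  3.   -5.1 -49.5] rot [-3.23 -0.38  6.87]
```

```bash
python3 - <<'E'
import re
t=open('fit.py').read()
t=t.replace('_,MS=screwpose(p[:3],p[3],0,turn)','_,MS=screwpose(p[:3],PSI,0,p[3])').replace('np.append(prior,PSI)','np.append(prior,turn)').replace('"psi"','"turn"').replace('_,MS=screwpose(o.x[:3],o.x[3],0,turn)','_,MS=screwpose(o.x[:3],PSI,0,o.x[3])')
open('fit.py','w').write(t)
E
python3 fit.py
```

```text
cam shift mm [ 0.36833405 -2.11179227] res px 0.28
slot [0.4715 0.0097 0.0656] turn 7.02 res [ 0.31 -0.45 -0.48 -0.14  0.57 -0.84 -0.42 -0.41 -0.11  0.3  -0.11 -0.02
  0.26  1.1  -0.    0.67 -0.4  -0.06 -0.52]
tip in slot frame mm [  2.8  -1.8 -49.8] rot [ 0.35 -0.38  7.15]
cam shift mm [ 0.36833405 -2.11179227] res px 0.28
slot [0.4713 0.0097 0.065 ] turn 7.03 res [ 0.32 -0.54 -0.5  -0.23  0.6  -0.8  -0.44 -0.37 -0.08  0.38 -0.13  0.06
  0.27  1.04 -0.03  0.62 -0.   -0.   -0.  ]
tip in slot frame mm [  3.3  -1.7 -50.2] rot [ 0.35 -0.38  7.16]
```

The slot is already turned by about 7° (which fits the tongue's slight skew in the early picture). I'll approach to 12 mm clear with that turn and look again.

```bash
sed -i 's/^SLOT=.*;PSI/SLOT=np.array([.4715,.0097,.0658]);PSI/' h.py
python3 - <<'E'
from h import *
import kin
p,M=target(.014,np.radians(7));delta(p,M);s=r.get_state();print(kin.ik(p,M,s["q"],w=.01))
E
```

```text
shift mm [29.4  4.3 19.9] turn deg [-6.43  0.36 -3.3 ]
(array([-0.61620636,  1.02922423,  0.85326123,  1.84835318, -0.51006706,
        1.13318995, -0.84219321]), np.float64(1.0406341330056542e-06), np.float64(7.095108632094719e-06))
```

Emit:
carry_out(commands=[[0.01,0.0015,0.007,-2.1,0.1,-1.1],[0.02,0.003,0.0135,-4.3,0.2,-2.2],[0.0294,0.0043,0.0199,-6.43,0.36,-3.3],[0.0294,0.0043,0.0199,-6.43,0.36,-3.3],[0.0294,0.0043,0.0199,-6.43,0.36,-3.3]])

```text
clock: 16.75
tool_pos: [0.4121, -0.0003, 0.1433]
eef_rot: [0.954, 0.111, -0.272, 0.062]
contact_force: [0.4, 0.8, -0.5]
opening: 0.218
```

Run:
```python
from h import *
s=st();t,Mk=keynow(s);print("tip",t.round(4));p,M=target(.014,np.radians(7));delta(p,M)
p,K,E,s=look("wrist","w8")
print(proj(K,E,t),proj(K,E,SLOT))
i=p["img"][10:130,240:340];cv2.imwrite("pics/w8c.png",np.clip(cv2.resize(i,(500,600),interpolation=cv2.INTER_CUBIC)*1.8,0,255).astype(np.uint8))
i=p["img"][30:110,255:355];cv2.imwrite("pics/w8d.png",np.clip(cv2.resize(i,(800,640)[:2],interpolation=cv2.INTER_NEAREST)[:600]*1.9,0,255).astype(np.uint8))
```

```text
t 16.75 pos [ 4.121e-01 -3.000e-04  1.433e-01] F [ 0.4  0.8 -0.5] M [ 0.28 -0.47 -0.05] q [-0.62  1.03  0.85  1.85 -0.51  1.13 -0.84] op 0.218
tip [0.4646 0.0091 0.0777]
shift mm [-0.   0.4 -0.5] turn deg [0.07 0.08 0.06]
[286.67085667 107.48605996] [287.4916002   84.67199101]
```

View pics/w8c.png

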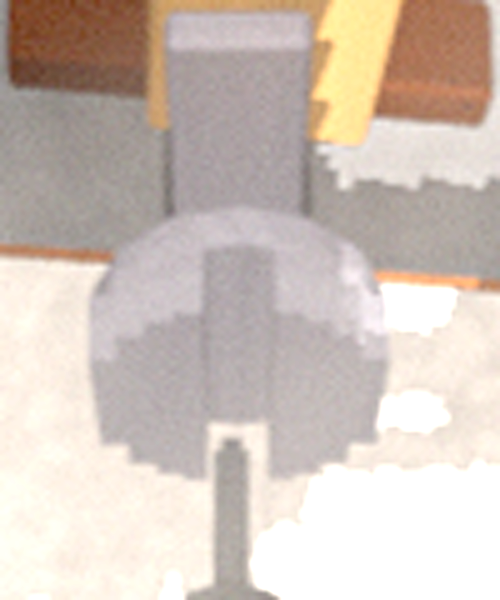

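Run:
```python
from fit import *
f=lambda u:(240+u[0]/5,10+u[1]/5);L=15.7
sp=[((-L,-3.5,0),f((209,478))),((-L,3.5,0),f((270,476))),((L,-3.5,0),f((204,318))),((L,3.5,0),f((275,312))),((L,-3.5,7),f((206,247))),((L,3.5,7),f((273,247))),((-L,-3.5,7),f((210,422))),((-L,3.5,7),f((268,422)))]
bp=[((13,-1.75,0),f((217,437))),((13,1.75,0),f((246,437)))]
x=fit("w8",sp,bp);x=fit("w8",sp,bp,wp=0)
```

```text
cam shift mm [ 0.21001805 -1.79134353] res px 0.54
slot [0.4708 0.0092 0.0669] turn 7.41 res [ 0.35 -0.26 -0.38  0.11  0.19 -1.55 -0.23 -0.39 -0.15  0.58  0.09  0.52
  0.19  0.61 -0.04  0.57 -0.07 -0.05  0.11]
tip in slot frame mm [ -0.3  -0.9 -12.4] rot [ 0.02 -0.08  0.32]
cam shift mm [ 0.21001805 -1.79134353] res px 0.54
slot [0.4708 0.0092 0.067 ] turn 7.41 res [ 0.35 -0.25 -0.38  0.11  0.19 -1.55 -0.23 -0.4  -0.16  0.57  0.1   0.52
  0.18  0.61 -0.03  0.58 -0.   -0.    0.  ]
tip in slot frame mm [ -0.3  -0.9 -12.4] rot [ 0.02 -0.08  0.32]
```

```bash
sed -i 's/^SLOT=.*;PSI/SLOT=np.array([.4708,.0092,.0669]);PSI/' h.py
python3 - <<'E'
from h import *
for c in(.004,0,-.003,-.006):
    p,M=target(c,np.radians(7.4));delta(p,M)
E
```

```text
shift mm [7.6 0.4 4.4] turn deg [-0.3   0.04 -0.21]
shift mm [11.1  0.4  6.4] turn deg [-0.3   0.04 -0.21]
shift mm [13.7  0.4  7.9] turn deg [-0.3   0.04 -0.21]
shift mm [16.3  0.4  9.4] turn deg [-0.3   0.04 -0.21]
```

Emit:
carry_out(commands=[[0.004,0.0004,0.0022,-0.3,0.04,-0.2],[0.0076,0.0004,0.0044,-0.3,0.04,-0.2],[0.0111,0.0004,0.0064,-0.3,0.04,-0.2],[0.0111,0.0004,0.0064,-0.3,0.04,-0.2],[0.0111,0.0004,0.0064,-0.3,0.04,-0.2]])

```text
clock: 17.3
tool_pos: [0.4184, -0.0003, 0.1323]
eef_rot: [0.954, 0.113, -0.271, 0.064]
contact_force: [1.0, -0.1, 0.2]
opening: 0.217
```

Run:
```python
from h import *
s=st();t,Mk=keynow(s)
for c in(0,-.006):
    p,M=target(c,np.radians(7.4));delta(p,M)
p,K,E,s=look("wrist","w9")
i=p["img"][10:130,240:340];cv2.imwrite("pics/w9c.png",np.clip(cv2.resize(i,(500,600),interpolation=cv2.INTER_CUBIC)*1.8,0,255).astype(np.uint8))
```

```text
t 17.3 pos [ 4.184e-01 -3.000e-04  1.323e-01] F [ 1.  -0.1  0.2] M [ 0.26 -0.51  0.04] q [-0.61  1.05  0.84  1.83 -0.52  1.13 -0.84] op 0.217
shift mm [-0.2  0.   0. ] turn deg [-0.04 -0.02 -0.01]
shift mm [5. 0. 3.] turn deg [-0.04 -0.02 -0.01]
```

View pics/w9c.png

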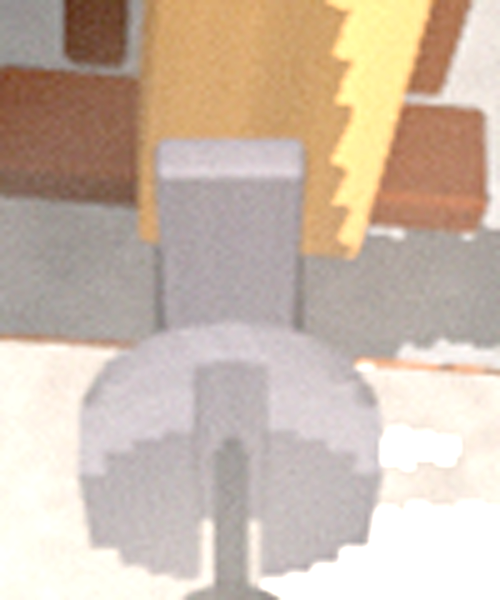

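The blade (centre x 232) lies dead centre in the slot (196–269) at head-top level. Inserting about 6 mm.

Emit:
carry_out(commands=[[0.0013,0,0.0008,0,0,0],[0.0026,0,0.0015,0,0,0],[0.0038,0,0.0022,0,0,0],[0.005,0,0.003,0,0,0],[0.005,0,0.003,0,0,0]])

```text
clock: 17.85
tool_pos: [0.4194, -0.0003, 0.1284]
eef_rot: [0.953, 0.113, -0.273, 0.063]
contact_force: [-2.2, 0.3, 8.3]
opening: 0.219
```

Run:
```python
from h import *
import kin
s=st();t,Mk=keynow(s);print((screwpose(SLOT,PSI,0,np.radians(7.4))[1].T@(t-SLOT)*1000).round(1))
q=s["q"]
for T in(7.4,20,34,48,62,76,88,91):
    p,M=target(-.006,np.radians(T));print(T,end=' ');delta(p,M);q,e,a=kin.ik(p,M,q,w=.01);print(round(e*1000,1),q.round(2))
R0=R.from_quat(s["eef_rot"]);
```

```text
t 17.85 pos [ 4.194e-01 -3.000e-04  1.284e-01] F [-2.2  0.3  8.3] M [ 0.16  0.83 -0.13] q [-0.61  1.06  0.84  1.83 -0.52  1.13 -0.84] op 0.219
[-1.1 -0.   4.1]
7.4 shift mm [2.1 0.  0.3] turn deg [-0.1   0.18 -0.04]
0.0 [-0.61  1.06  0.84  1.83 -0.52  1.12 -0.84]
20 shift mm [ 2.3  3.6 -0.1] turn deg [-11.02   0.18  -6.32]
0.0 [-0.72  1.08  0.87  1.87 -0.44  1.02 -0.82]
34 shift mm [ 3.   7.4 -1.3] turn deg [-23.16   0.17 -13.3 ]
0.0 [-0.85  1.11  0.91  1.93 -0.36  0.88 -0.8 ]
48 shift mm [ 4.1 10.8 -3.2] turn deg [-35.3    0.16 -20.27]
0.0 [-0.98  1.17  0.94  2.01 -0.29  0.72 -0.79]
62 shift mm [ 5.5 13.5 -5.8] turn deg [-47.44   0.15 -27.25]
0.0 [-1.1   1.24  0.97  2.11 -0.23  0.53 -0.77]
76 shift mm [ 7.3 15.4 -8.9] turn deg [-59.58   0.14 -34.23]
0.0 [-1.21  1.33  1.    2.22 -0.18  0.32 -0.76]
88 shift mm [  9.   16.3 -11.8] turn deg [-69.98   0.13 -40.21]
0.0 [-1.29  1.44  1.02  2.33 -0.16  0.11 -0.75]
91 shift mm [  9.4  16.4 -12.5] turn deg [-72.58   0.13 -41.7 ]
0.4 [-1.32  1.48  1.05  2.35 -0.6   0.07 -0.3 ]
```

Run:
```python
from h import *
p,K,E,s=look("wrist","w10")
i=p["img"][10:130,240:340];cv2.imwrite("pics/w10c.png",np.clip(cv2.resize(i,(500,600),interpolation=cv2.INTER_CUBIC)*1.8,0,255).astype(np.uint8))
```

```text
(no output)
```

View pics/w10c.png

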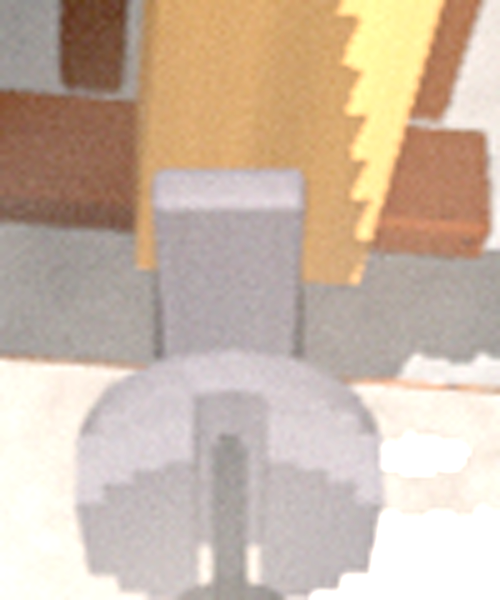

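The blade is in the slot. Computing the turning arc from the commanded pose.

Run:
```python
from h import *
p0,M0=target(-.006,np.radians(7.4));R0=R.from_matrix(M0)
for T in range(14,99,7):
    p,M=target(-.005,np.radians(T));print(T,(R0.inv().apply(p-p0)).round(4).tolist(),np.degrees((R0.inv()*R.from_matrix(M)).as_rotvec()).round(1).tolist())
```

```text
14 [-0.0008, 0.0019, -0.0006] [-5.7, -0.0, -3.3]
21 [-0.0006, 0.0039, -0.0009] [-11.8, -0.0, -6.8]
28 [-0.0003, 0.0058, -0.0014] [-17.8, -0.0, -10.3]
35 [0.0001, 0.0076, -0.0021] [-23.9, -0.0, -13.8]
42 [0.0006, 0.0094, -0.003] [-30.0, -0.0, -17.3]
49 [0.0012, 0.011, -0.0041] [-36.0, -0.0, -20.8]
56 [0.0019, 0.0124, -0.0053] [-42.1, -0.0, -24.3]
63 [0.0027, 0.0136, -0.0067] [-48.2, -0.0, -27.8]
70 [0.0036, 0.0146, -0.0082] [-54.2, -0.0, -31.3]
77 [0.0045, 0.0155, -0.0098] [-60.3, -0.0, -34.8]
84 [0.0055, 0.016, -0.0115] [-66.4, -0.0, -38.3]
91 [0.0065, 0.0164, -0.0132] [-72.4, -0.0, -41.8]
98 [0.0075, 0.0165, -0.015] [-78.5, -0.0, -45.3]
```

Emit:
carry_out(commands=[[-0.0008,0.0019,-0.0006,-5.7,0,-3.3],[-0.0006,0.0039,-0.0009,-11.8,0,-6.8],[-0.0003,0.0058,-0.0014,-17.8,0,-10.3],[0.0001,0.0076,-0.0021,-23.9,0,-13.8],[0.0006,0.0094,-0.003,-30,0,-17.3],[0.0006,0.0094,-0.003,-30,0,-17.3]])

```text
clock: 18.5
tool_pos: [0.4249, -0.0089, 0.1309]
eef_rot: [0.876, 0.321, -0.239, 0.27]
contact_force: [1.7, -5.3, 2.6]
opening: 0.223
```

Run:
```python
from h import *
s=st();t,Mk=keynow(s);MS=screwpose(SLOT,PSI,0,0)[1];print((MS.T@(t-SLOT)*1000).round(1),np.degrees((R.from_matrix(MS).inv()*R.from_matrix(Mk)).as_rotvec()).round(1))
p,K,E,s=look("wrist","w11")
i=p["img"][10:130,210:370];cv2.imwrite("pics/w11c.png",np.clip(cv2.resize(i,(800,600),interpolation=cv2.INTER_CUBIC)*1.8,0,255).astype(np.uint8))
p0,M0=target(-.005,np.radians(42));R0=R.from_matrix(M0)
for T in range(49,95,7):
    p,M=target(-.005,np.radians(T));print(T,(R0.inv().apply(p-p0)).round(4).tolist(),np.degrees((R0.inv()*R.from_matrix(M)).as_rotvec()).round(1).tolist())
```

```text
t 18.5 pos [ 0.4249 -0.0089  0.1309] F [ 1.7 -5.3  2.6] M [-0.95 -0.46  0.1 ] q [-0.93  1.14  0.93  1.98 -0.31  0.79 -0.8 ] op 0.223
[-0.   0.7  3.9] [ -0.2  -0.1 -42.4]
49 [0.0001, 0.002, -0.0001] [-6.1, -0.0, -3.5]
56 [0.0002, 0.004, -0.0004] [-12.1, -0.0, -7.0]
63 [0.0005, 0.0059, -0.001] [-18.2, -0.0, -10.5]
70 [0.001, 0.0077, -0.0017] [-24.3, -0.0, -14.0]
77 [0.0015, 0.0095, -0.0026] [-30.3, -0.0, -17.5]
84 [0.0021, 0.011, -0.0037] [-36.4, -0.0, -21.0]
91 [0.0028, 0.0125, -0.0049] [-42.4, -0.0, -24.5]
```

View pics/w11c.png

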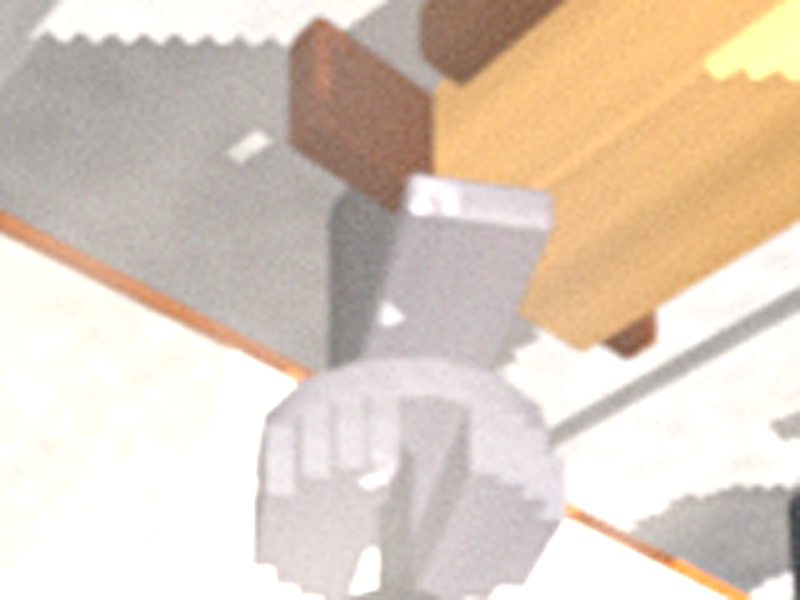

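The screw turns with the key, with some lag from slack. Continuing to about 90°.

Emit:
carry_out(commands=[[0.0001,0.002,-0.0001,-6.1,0,-3.5],[0.0002,0.004,-0.0004,-12.1,0,-7],[0.0005,0.0059,-0.001,-18.2,0,-10.5],[0.001,0.0077,-0.0017,-24.3,0,-14],[0.0015,0.0095,-0.0026,-30.3,0,-17.5],[0.0021,0.011,-0.0037,-36.4,0,-21],[0.0026,0.0121,-0.0045,-40.5,0,-23.4],[0.0026,0.0121,-0.0045,-40.5,0,-23.4]])

```text
clock: 19.35
tool_pos: [0.4372, -0.0131, 0.1375]
eef_rot: [0.65, 0.548, -0.161, 0.502]
contact_force: [5.3, -5.0, 6.5]
opening: 0.221
```

Run:
```python
from h import *
s=st();t,Mk=keynow(s);MS=screwpose(SLOT,PSI,0,0)[1];print((MS.T@(t-SLOT)*1000).round(1),np.degrees((R.from_matrix(MS).inv()*R.from_matrix(Mk)).as_rotvec()).round(1))
p,K,E,s=look("wrist","w12")
i=p["img"][10:130,210:370];cv2.imwrite("pics/w12c.png",np.clip(cv2.resize(i,(800,600),interpolation=cv2.INTER_CUBIC)*1.8,0,255).astype(np.uint8))
```

```text
t 19.35 pos [ 0.4372 -0.0131  0.1375] F [ 5.3 -5.   6.5] M [-0.9  -1.24  0.15] q [-1.3   1.44  1.02  2.34 -0.14  0.09 -0.77] op 0.221
[1.9 1.2 3.5] [ -0.4   0.1 -88.9]
```

View pics/w12c.png

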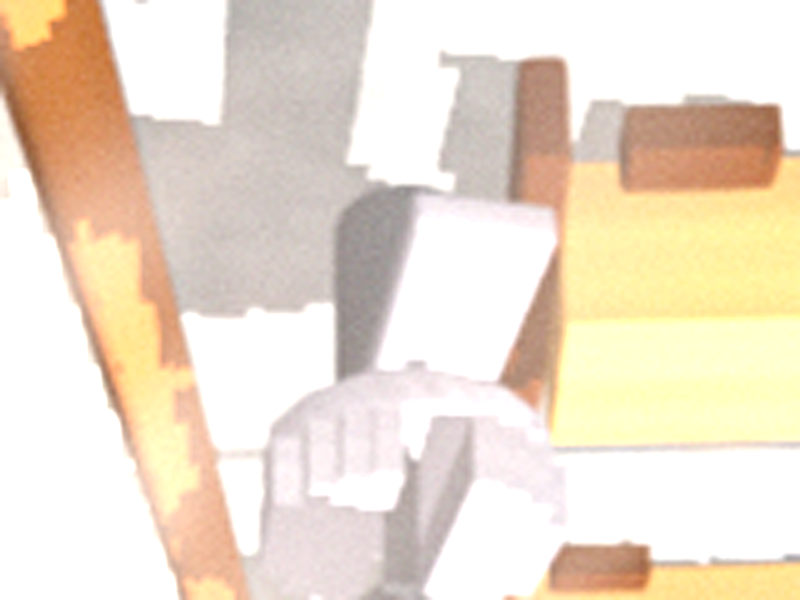

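```bash
cat > ang.py <<'E'
from h import *
def ang(name,pts,zoff=.012,off=(210,10),sc=5):
    d=pickle.load(open(name+".pkl","rb"));K,E=d["K"],d["E"].copy();E[:3,3]+=E[:3,:3]@np.array([.0003,-.0019,0])
    MS=screwpose(SLOT,PSI,0,0)[1];O=SLOT+MS[:,2]*zoff;a=MS[:,2]
    L=[]
    for u in pts:
        o,dd=ray(K,E,(off[0]+u[0]/sc,off[1]+u[1]/sc));P=o+dd*((O-o)@a)/(dd@a);L.append(MS.T@(P-O)*1000)
    L=np.array(L);print(L.round(1).tolist())
    for k in range(0,len(L),2):
        v=L[k+1]-L[k];print("angle",np.degrees(np.arctan2(-v[1],v[0])).round(1))
if __name__=="__main__":
    ang("w12",[(378,370),(412,195),(500,375),(556,210),(412,195),(556,210)])
    ang("w11",[(368,350),(408,212),(492,365),(550,228),(408,212),(550,228)])
E
python3 ang.py
```

```text
[[2.8, -10.6, -0.0], [6.2, -35.6, -0.0], [15.5, -9.4, -0.0], [19.0, -33.5, -0.0], [6.2, -35.6, -0.0], [19.0, -33.5, -0.0]]
angle 82.1
angle 81.7
angle -9.7
[[11.1, -10.6, -0.0], [28.1, -21.1, 0.0], [17.8, 0.5, 0.0], [35.2, -10.3, -0.0], [28.1, -21.1, 0.0], [35.2, -10.3, -0.0]]
angle 31.7
angle 31.8
angle -56.8
```

The tongue is at about 82° (1.43 rad) and clear of the stick. I'll relax the twist by a few degrees (within the slack) and withdraw along the axis.

Run:
```python
from h import *
import kin
p0,M0=target(-.005,np.radians(88.8));R0=R.from_matrix(M0);q=r.get_state()["q"]
for c,T in((-.005,85),(-.003,82),(.01,82),(.03,80),(.06,76),(.1,70)):
    p,M=target(c,np.radians(T));print(c,T,(R0.inv().apply(p-p0)).round(4).tolist(),np.degrees((R0.inv()*R.from_matrix(M)).as_rotvec()).round(1).tolist());q,e,a=kin.ik(p,M,q,w=.01);print(round(e*1000,1),q.round(2),p.round(3))
```

```text
-0.005 85 [0.0, -0.0011, -0.0] [3.3, 0.0, 1.9]
0.0 [-1.27  1.4   1.01  2.3  -0.15  0.17 -0.77] [ 0.436 -0.012  0.135]
-0.003 82 [-0.0017, -0.002, -0.0011] [5.9, 0.0, 3.4]
0.0 [-1.25  1.37  1.01  2.28 -0.15  0.22 -0.77] [ 0.434 -0.012  0.136]
0.01 82 [-0.0129, -0.002, -0.0076] [5.9, 0.0, 3.4]
0.0 [-1.26  1.35  1.02  2.3  -0.14  0.22 -0.76] [ 0.428 -0.013  0.148]
0.03 80 [-0.0302, -0.0025, -0.0177] [7.6, 0.0, 4.4]
0.0 [-1.27  1.31  1.05  2.31 -0.13  0.26 -0.75] [ 0.418 -0.015  0.165]
0.06 76 [-0.0561, -0.0037, -0.0328] [11.1, 0.0, 6.4]
0.0 [-1.27  1.23  1.08  2.31 -0.12  0.34 -0.73] [ 0.403 -0.016  0.191]
0.1 70 [-0.0905, -0.0053, -0.0532] [16.3, 0.0, 9.4]
0.0 [-1.27  1.12  1.14  2.29 -0.1   0.46 -0.71] [ 0.383 -0.019  0.226]
```

Emit:
carry_out(commands=[[0,-0.0011,0,3.3,0,1.9],[-0.0017,-0.002,-0.0011,5.9,0,3.4],[-0.0065,-0.002,-0.004,5.9,0,3.4],[-0.0129,-0.002,-0.0076,5.9,0,3.4],[-0.0302,-0.0025,-0.0177,7.6,0,4.4],[-0.0561,-0.0037,-0.0328,11.1,0,6.4],[-0.0905,-0.0053,-0.0532,16.3,0,9.4],[-0.0905,-0.0053,-0.0532,16.3,0,9.4]])

```text
clock: 20.2
tool_pos: [0.3812, -0.0199, 0.2288]
eef_rot: [0.759, 0.464, -0.196, 0.412]
contact_force: [-0.4, -0.4, -1.9]
opening: 0.221
```

Run:
```python
from h import *
import kin
s=st();t,Mk=keynow(s);print("tip",t.round(3))
p,K,E,_=look("wrist","w13")
i=p["img"][0:180,160:400];cv2.imwrite("pics/w13c.png",np.clip(cv2.resize(i,(800,600),interpolation=cv2.INTER_CUBIC)*1.5,0,255).astype(np.uint8))
# to above stand
R0=R.from_quat(s["eef_rot"]);g=T0p+[0,0,.11];Rt=R.from_matrix(T0R)
rv=(R0.inv()*Rt).as_rotvec();q=s["q"]
for f,up in((.2,.02),(.4,.03),(.6,.03),(.8,.02),(1,0)):
    w=s["tool_pos"]*(1-f)+g*f+[0,0,up];Rw=R0*R.from_rotvec(rv*f)
    q,e,a=kin.ik(w,Rw.as_matrix(),q,w=.01)
    print(f,R0.inv().apply(w-s["tool_pos"]).round(4).tolist(),np.degrees(rv*f).round(1).tolist(),keynow(dict(tool_pos=w,eef_rot=Rw.as_quat()))[0].round(3),round(e*1000,1),q.round(2))
```

```text
t 20.2 pos [ 0.3812 -0.0199  0.2288] F [-0.4 -0.4 -1.9] M [ 1.06  0.1  -0.03] q [-1.27  1.12  1.14  2.29 -0.1   0.47 -0.72] op 0.221
tip [0.423 0.002 0.159]
0.2 [-0.0278, 0.0432, 0.0404] [11.0, -4.3, 1.8] [ 0.447 -0.061  0.17 ] 0.0 [-1.04  1.07  1.13  2.13 -0.07  0.66 -0.64]
0.4 [-0.0488, 0.082, 0.0867] [22.1, -8.6, 3.6] [ 0.469 -0.123  0.171] 0.0 [-0.81  1.08  1.1   1.93 -0.06  0.87 -0.57]
0.6 [-0.0629, 0.1163, 0.1388] [33.1, -12.9, 5.3] [ 0.491 -0.184  0.163] 0.0 [-0.58  1.14  1.07  1.7  -0.08  1.11 -0.52]
0.8 [-0.0703, 0.1463, 0.1968] [44.1, -17.2, 7.1] [ 0.511 -0.243  0.145] 0.0 [-0.35  1.23  1.03  1.42 -0.1   1.37 -0.49]
1 [-0.0709, 0.1718, 0.2606] [55.2, -21.5, 8.9] [ 0.532 -0.302  0.118] 0.0 [-0.13  1.36  1.01  1.06 -0.13  1.68 -0.5 ]
```

View pics/w13c.png

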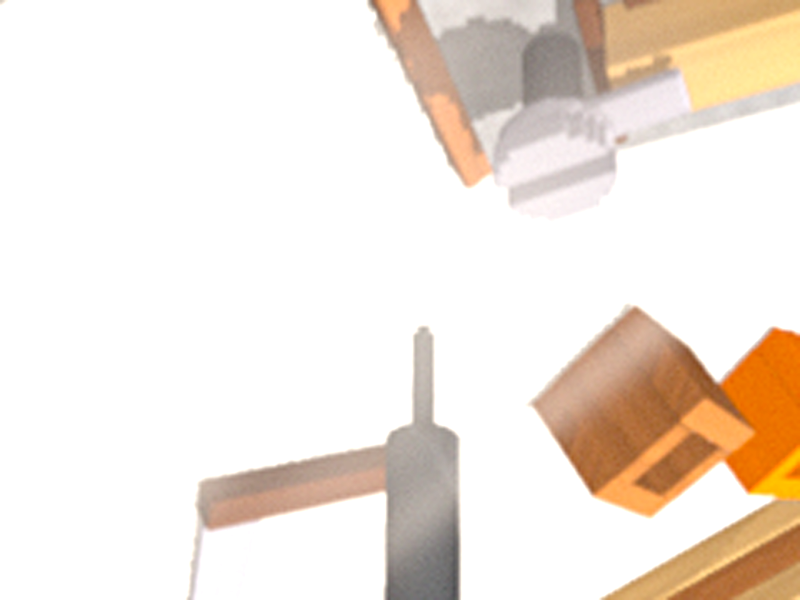

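Emit:
carry_out(commands=[[-0.015,0.022,0.02,5.5,-2.1,0.9],[-0.0278,0.0432,0.0404,11,-4.3,1.8],[-0.038,0.063,0.063,16.5,-6.5,2.7],[-0.0488,0.082,0.0867,22.1,-8.6,3.6],[-0.056,0.099,0.112,27.5,-10.8,4.5],[-0.0629,0.1163,0.1388,33.1,-12.9,5.3],[-0.067,0.132,0.167,38.6,-15,6.2],[-0.0703,0.1463,0.1968,44.1,-17.2,7.1],[-0.071,0.16,0.23,50,-19.3,8],[-0.0709,0.1718,0.2606,55.2,-21.5,8.9],[-0.0709,0.1718,0.2606,55.2,-21.5,8.9],[-0.0709,0.1718,0.2606,55.2,-21.5,8.9]])

```text
clock: 21.45
tool_pos: [0.519, -0.3077, 0.1948]
eef_rot: [0.844, 0.183, -0.492, 0.106]
contact_force: [0.0, 1.2, -1.4]
opening: 0.219
```

Run:
```python
from h import *
s=st();t,Mk=keynow(s);print("tip",t.round(4),Mk[:,2].round(3));delta(T0p+[0,0,.0015],T0R)
for c in("wrist","side","scene"):
    p,K,E,_=look(c,c+"14");print(c,proj(K,E,t).round(1),proj(K,E,[.5315,-.3025,.06]).round(1))
    u=proj(K,E,[.5315,-.3025,.08]).astype(int);x0=max(u[0]-60,0);y0=max(u[1]-60,0)
    i=p["img"][y0:y0+120,x0:x0+120];cv2.imwrite(f"pics/{c}14c.png",np.clip(cv2.resize(i,(400,400),interpolation=cv2.INTER_CUBIC)*1.5,0,255).astype(np.uint8))
cv2.imwrite("pics/m14.png",np.hstack([cv2.imread("pics/side14c.png"),cv2.imread("pics/scene14c.png")]))
```

```text
t 21.45 pos [ 0.519  -0.3077  0.1948] F [ 0.   1.2 -1.4] M [ 0.52 -0.88  0.02] q [-0.12  1.37  0.99  1.05 -0.12  1.69 -0.51] op 0.219
tip [ 0.5334 -0.301   0.1118] [-0.008 -0.002 -1.   ]
shift mm [88.  -0.  52.4] turn deg [0.16 0.45 0.17]
wrist [287.  106.5] [288.1  28.6]
side [311.9 315.9] [310.6 334.2]
scene [202.8 147.9] [204.8 162.9]
```

View pics/m14.png

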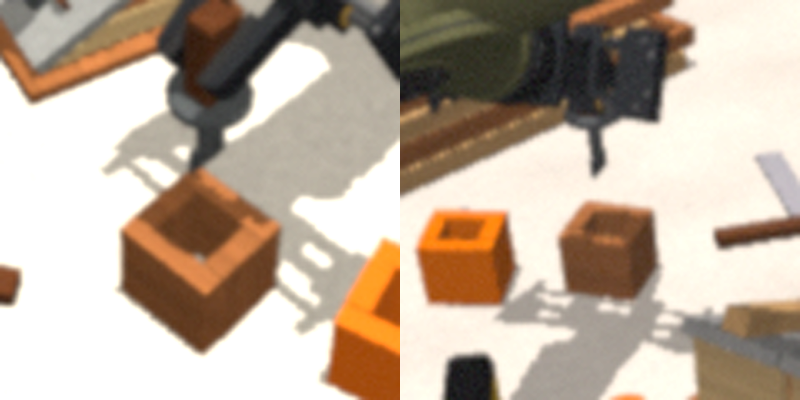

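View pics/wrist14.png

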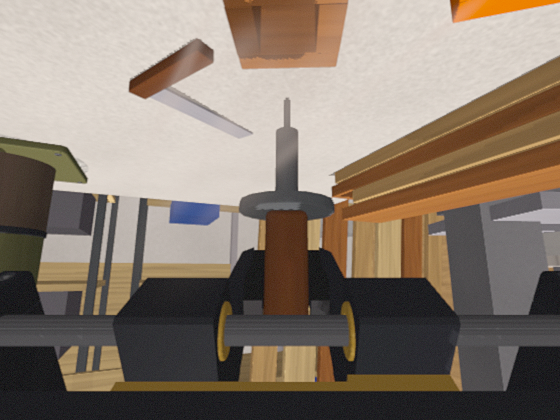

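The predicted and seen blade ends agree and sit over the hole. Lowering.

Emit:
carry_out(commands=[[0.03,0,0.018,0.2,0.4,0.2],[0.055,0,0.033,0.2,0.4,0.2],[0.07,0,0.0417,0.2,0.4,0.2],[0.08,0,0.0476,0.2,0.4,0.2],[0.0875,0,0.052,0.2,0.4,0.2],[0.0875,0,0.052,0.2,0.4,0.2],[0.0875,0,0.052,0.2,0.4,0.2]])

```text
clock: 22.3
tool_pos: [0.5193, -0.3076, 0.0975]
eef_rot: [0.847, 0.181, -0.487, 0.107]
contact_force: [0.2, 0.3, -1.7]
opening: 0.22
```

Run:
```python
from h import *
s=st();t,Mk=keynow(s);print("tip",t.round(4),Mk[:,2].round(3));delta(T0p,T0R)
```

```text
t 22.3 pos [ 0.5193 -0.3076  0.0975] F [ 0.2  0.3 -1.7] M [ 0.53 -0.89  0.  ] q [-0.11  1.48  0.95  1.03 -0.19  1.61 -0.59] op 0.22
tip [ 0.5347 -0.3011  0.0146] [ 0.004 -0.003 -1.   ]
shift mm [ 4.4 -0.3  5.5] turn deg [ 0.2  -0.15 -0.19]
```

Emit:
carry_out(commands=[[0.002,0,0.0028,0,0,0],[0.004,0,0.005,0,0,0],[0.004,0,0.005,0,0,0],[0.004,0,0.005,0,0,0]])

```text
clock: 22.7
tool_pos: [0.5167, -0.3087, 0.0909]
eef_rot: [0.847, 0.181, -0.488, 0.106]
contact_force: [0.9, -0.9, -1.9]
opening: 0.216
```

Run:
```python
from h import *
s=st();t,Mk=keynow(s);print("tip",t.round(4),Mk[:,2].round(3));delta(T0p,T0R)
```

```text
t 22.7 pos [ 0.5167 -0.3087  0.0909] F [ 0.9 -0.9 -1.9] M [ 0.43 -0.97  0.  ] q [-0.11  1.49  0.95  1.04 -0.2   1.6  -0.59] op 0.216
tip [ 0.532  -0.3021  0.008 ] [ 0.003 -0.003 -1.   ]
shift mm [ 0.1 -0.2 -0.3] turn deg [ 0.13 -0.11 -0.17]
```

Emit:
carry_out(commands=[[0,0,0,0,0,0],[0,0,0,0,0,0],[0,0,0,0,0,0],[0,0,0,0,0,0],[0,0,0,0,0,0],[0,0,0,0,0,0],[0,0,0,0,0,0],[0,0,0,0,0,0]], fingers=0)

```text
clock: 23.5
tool_pos: [0.5167, -0.3086, 0.0908]
eef_rot: [0.847, 0.181, -0.488, 0.106]
contact_force: [0.3, -0.0, 0.1]
opening: 0.925
```

Emit:
carry_out(commands=[[0,0,-0.04,0,0,0],[0,0,-0.08,0,0,0],[0,0,-0.12,0,0,0],[-0.04,0,-0.14,0,0,0],[-0.08,0,-0.16,0,0,0],[-0.08,0,-0.16,0,0,0]])

```text
clock: 24.1
tool_pos: [0.6075, -0.2689, 0.2473]
eef_rot: [0.849, 0.18, -0.485, 0.11]
contact_force: [0.4, 0.2, -0.1]
opening: 0.999
```

```bash
cat > stick.py <<'E'
from h import *
import kin
MS=screwpose(SLOT,PSI,0)[1];u=MS[:,0];a=-MS[:,2]
SC=np.array([.5448,.0208,.0650])  # stick underside centre (blend)
def stpose(h,along=.004,tilt=28,c=None):
    "TCP h above plate, 'along' upslope of stick centre; tool tilt deg from vertical"
    c=SC if c is None else c
    p=c+u*along+a*h
    zt=np.radians(tilt);z=np.array([np.sin(zt)*np.cos(PSI),np.sin(zt)*np.sin(PSI),-np.cos(zt)])
    y=np.array([np.sin(PSI),-np.cos(PSI),0]);return p,np.c_[np.cross(y,z),y,z]
E
python3 - <<'E'
from stick import *
s=st();p,K,E,_=look("side","s15",("key",));t=SLOT
i=p["img"][280:380,260:380];cv2.imwrite("pics/s15c.png",cv2.resize(i,(720,600),interpolation=cv2.INTER_CUBIC))
for tilt in(28,20,10,0):
  q=s["q"]
  for h in(.15,.08,.005):
    P,M=stpose(h,tilt=tilt);q,e,aa=kin.ik(P,M,q,w=.01);print(tilt,h,P.round(3),round(e*1000,1),round(aa,3),q.round(2))
E
```

```text
t 24.1 pos [ 0.6075 -0.2689  0.2473] F [ 0.4  0.2 -0.1] M [ 0.39 -0.67 -0.06] q [-0.04  1.4   0.99  0.57 -0.14  2.07 -0.56] op 0.999
key [([0.5344, -0.3011, 0.0027], 0.79, [311.0, 351.4])]
28 0.15 [0.479 0.011 0.199] 24.7 0.216 [-0.11  0.47  0.03  2.3  -0.97  0.07 -0.55]
28 0.08 [0.511 0.016 0.138] 31.1 0.296 [-0.1   0.63  0.02  2.19 -0.97  0.07 -0.55]
28 0.005 [0.546 0.021 0.071] 34.5 0.357 [-0.09  0.79  0.01  2.08 -0.97  0.07 -0.54]
20 0.15 [0.479 0.011 0.199] 8.0 0.069 [-0.16  0.5   0.08  2.3  -0.97  0.07 -0.57]
20 0.08 [0.511 0.016 0.138] 15.2 0.143 [-0.14  0.65  0.06  2.2  -0.97  0.07 -0.57]
20 0.005 [0.546 0.021 0.071] 19.5 0.199 [-0.13  0.81  0.04  2.09 -0.97  0.07 -0.57]
10 0.15 [0.479 0.011 0.199] 0.1 0.001 [-0.46  0.59  0.55  2.22 -0.97  0.38 -0.54]
10 0.08 [0.511 0.016 0.138] 0.0 0.0 [-0.27  0.69  0.24  2.18 -0.97  0.2  -0.58]
10 0.005 [0.546 0.021 0.071] 0.1 0.002 [-0.17  0.83  0.07  2.1  -0.97  0.07 -0.59]
0 0.15 [0.479 0.011 0.199] 0.0 0.0 [-0.68  0.81  1.03  2.07 -0.97  0.85 -0.49]
0 0.08 [0.511 0.016 0.138] 0.0 0.0 [-0.54  0.85  0.76  2.03 -0.97  0.67 -0.57]
0 0.005 [0.546 0.021 0.071] 0.0 0.0 [-0.44  0.94  0.56  1.95 -0.97  0.55 -0.62]
```

View pics/s15c.png

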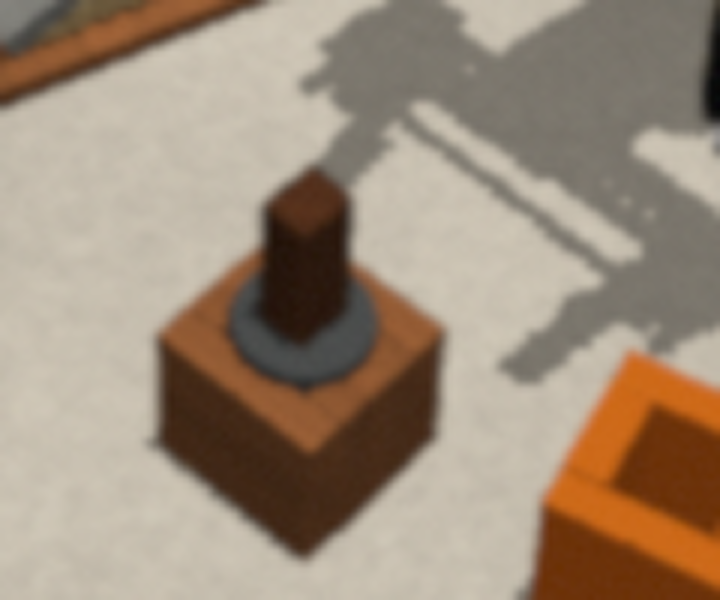

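The key stands upright in its stand. Now to the stick: I'll bring the tool vertical first (clear of the glue bottle), then hover.

Run:
```python
from stick import *
s=r.get_state();R0=R.from_quat(s["eef_rot"]);q=s["q"]
P,M=stpose(.007,tilt=0);g=P+[0,0,.12]
rv=(R0.inv()*R.from_matrix(M)).as_rotvec()
for f,pos in((.33,np.array([.59,-.26,.25])),(.67,np.array([.57,-.23,.25])),(1,np.array([.56,-.18,.24])),(1,np.array([.55,-.08,.22])),(1,g)):
    Rw=R0*R.from_rotvec(rv*f);q,e,aa=kin.ik(pos,Rw.as_matrix(),q,w=.01)
    print(pos.round(3),R0.inv().apply(pos-s["tool_pos"]).round(3).tolist(),np.degrees(rv*f).round(1).tolist(),round(e*1000,1),q.round(2))
```

```text
[ 0.59 -0.26  0.25] [-0.013, -0.014, 0.006] [2.9, 19.6, 4.8] 0.0 [-0.11  1.2   0.98  0.95 -0.32  1.74 -0.62]
[ 0.57 -0.23  0.25] [-0.017, -0.049, 0.011] [5.9, 39.8, 9.8] 0.0 [-0.18  1.    0.98  1.34 -0.5   1.38 -0.59]
[ 0.56 -0.18  0.24] [-0.002, -0.099, 0.006] [8.7, 59.3, 14.6] 0.0 [-0.24  0.82  0.93  1.71 -0.76  1.01 -0.47]
[ 0.55 -0.08  0.22] [0.031, -0.195, -0.012] [8.7, 59.3, 14.6] 0.0 [-0.43  0.81  0.93  1.83 -0.81  0.93 -0.56]
[0.545 0.021 0.193] [0.072, -0.289, -0.031] [8.7, 59.3, 14.6] 0.0 [-0.61  0.84  0.92  1.89 -0.88  0.88 -0.67]
```

Emit:
carry_out(commands=[[-0.006,-0.007,0.003,1.2,8,2],[-0.013,-0.014,0.006,2.4,16,4],[-0.015,-0.03,0.009,3.5,24,6],[-0.017,-0.045,0.011,4.8,32,8],[-0.014,-0.06,0.01,5.9,40,9.8],[-0.008,-0.08,0.008,7.1,48,11.9],[-0.002,-0.099,0.006,8.2,56,13.8],[0.015,-0.147,-0.003,8.7,59.3,14.6],[0.031,-0.195,-0.012,8.7,59.3,14.6],[0.052,-0.242,-0.022,8.7,59.3,14.6],[0.072,-0.289,-0.031,8.7,59.3,14.6],[0.072,-0.289,-0.031,8.7,59.3,14.6]])

```text
clock: 25.4
tool_pos: [0.5422, 0.0299, 0.1888]
eef_rot: [0.997, 0.075, -0.005, -0.003]
contact_force: [0.3, 0.0, -0.6]
opening: 1.0
```

Run:
```python
from stick import *
s=st();P,M=stpose(.007,tilt=0);delta(P+[0,0,.12],M)
p,K,E,_=look("wrist","w16",("stick_short","slot_short","stick"))
c=[SC+u*x*.0425+MS[:,1]*y*.011+a*.02 for x,y in((-1,-1),(-1,1),(1,1),(1,-1))]
print([proj(K,E,k).round(0).tolist() for k in c])
p2,K2,E2,_=look("scene","s16",("stick_short","tray","key"))
i=p["img"][60:260,180:400];cv2.imwrite("pics/w16c.png",np.clip(cv2.resize(i,(660,600),interpolation=cv2.INTER_CUBIC)*1.3,0,255).astype(np.uint8))
```

```text
t 25.4 pos [0.5422 0.0299 0.1888] F [ 0.3  0.  -0.6] M [0.09 0.1  0.02] q [-0.59  0.81  0.83  1.89 -0.82  0.84 -0.74] op 1.0
shift mm [ 1.4  9.3 -4.4] turn deg [-0.36  0.58  0.59]
stick_short [([0.5445, 0.0252, 0.0682], 0.92, [292.7, 196.9])]
slot_short [([0.4729, 0.0113, 0.0725], 0.78, [295.3, 268.6])]
stick [([0.5434, 0.1134, 0.0717], 0.93, [196.5, 185.1]), ([0.5684, -0.0662, 0.0703], 0.71, [396.1, 187.2])]
[[285.0, 241.0], [307.0, 241.0], [313.0, 176.0], [286.0, 176.0]]
stick_short [([0.5408, 0.0175, 0.0681], 0.6, [286.1, 204.2])]
tray [([0.3465, 0.4102, -0.0033], 0.88, [458.6, 253.8]), ([0.562, 0.3273, 0.0045], 0.71, [387.6, 286.1])]
key [([0.5341, -0.3007, 0.007], 0.65, [206.4, 178.4])]
```

View pics/w16c.png

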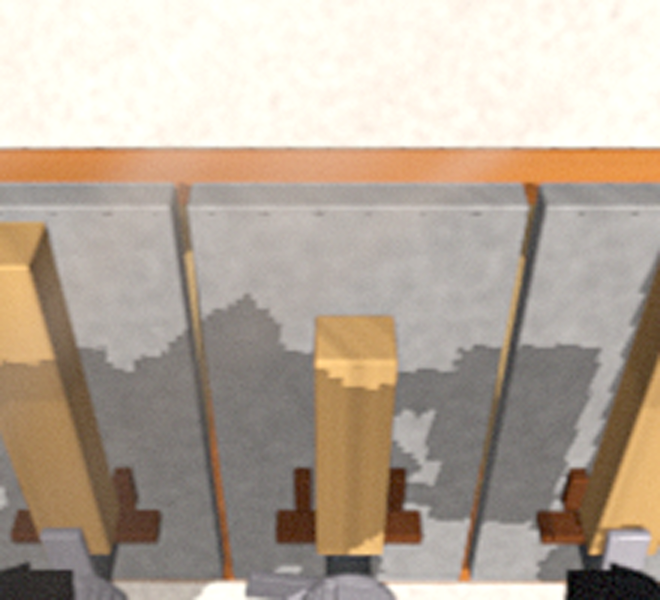

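Stick corners match the prediction within 4 px, and the tongue is swung clear at the left. Aligning and going down in steps.

Emit:
carry_out(commands=[[0.0014,0.0093,-0.004,-0.36,0.58,0.59],[0.0014,0.0093,0.03,-0.36,0.58,0.59],[0.0014,0.0093,0.06,-0.36,0.58,0.59],[0.0014,0.0093,0.07,-0.36,0.58,0.59],[0.0014,0.0093,0.07,-0.36,0.58,0.59]])

```text
clock: 26.3
tool_pos: [0.5468, 0.0116, 0.1219]
eef_rot: [0.998, 0.064, 0.003, 0.003]
contact_force: [-0.6, 0.1, 1.6]
opening: 1.0
```

Run:
```python
from stick import *
s=st();P,M=stpose(.007,tilt=0);delta(P,M)
for c in("wrist","side"):
    p,K,E,_=look(c,c+"17")
i=pickle.load(open("side17.pkl","rb"))["img"][170:270,190:310];j=pickle.load(open("wrist17.pkl","rb"))["img"][60:260,140:420]
cv2.imwrite("pics/m17.png",np.hstack([cv2.resize(i,(380,320)),cv2.resize(j,(420,320))]))
```

```text
t 26.3 pos [0.5468 0.0116 0.1219] F [-0.6  0.1  1.6] M [0.06 0.05 0.04] q [-0.5   0.89  0.71  1.94 -0.93  0.68 -0.64] op 1.0
shift mm [-0.8 -9.7 48.8] turn deg [ 0.35 -0.32 -0.64]
```

View pics/m17.png

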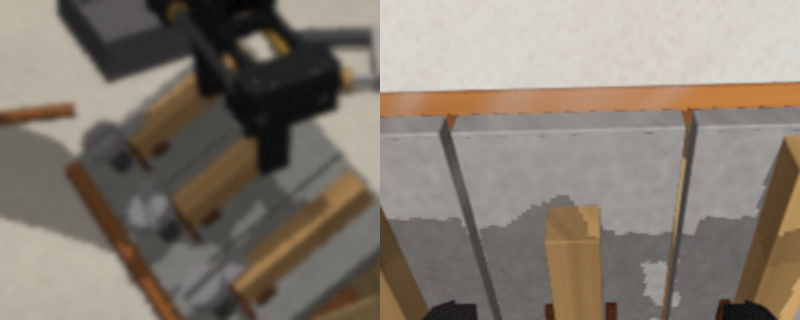

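Emit:
carry_out(commands=[[-0.0008,-0.0097,0.0,0.35,-0.32,-0.64],[-0.0008,-0.0097,0.015,0.35,-0.32,-0.64],[-0.0008,-0.0097,0.03,0.35,-0.32,-0.64],[-0.0008,-0.0097,0.036,0.35,-0.32,-0.64],[-0.0008,-0.0097,0.036,0.35,-0.32,-0.64],[-0.0008,-0.0097,0.036,0.35,-0.32,-0.64]])

```text
clock: 27.0
tool_pos: [0.546, 0.0218, 0.0872]
eef_rot: [0.998, 0.071, 0.001, -0.0]
contact_force: [-0.6, 0.0, 0.0]
opening: 1.002
```

Run:
```python
from stick import *
s=st();P,M=stpose(.007,tilt=0);delta(P,M)
p,K,E,_=look("wrist","w18");cv2.imwrite("pics/w18c.png",p["img"][:, :])
```

```text
t 27.0 pos [0.546  0.0218 0.0872] F [-0.6  0.   0. ] M [ 0.06  0.11 -0.03] q [-0.46  0.92  0.61  1.95 -0.96  0.59 -0.63] op 1.002
shift mm [-1.1  0.8 14.1] turn deg [ 0.01 -0.16  0.09]
```

View pics/w18c.png

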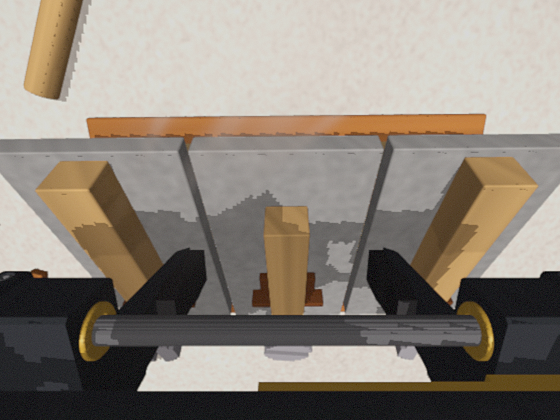

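Emit:
carry_out(commands=[[-0.001,0.0008,0.005,0,0,0],[-0.001,0.0008,0.009,0,0,0],[-0.001,0.0008,0.013,0,0,0],[-0.001,0.0008,0.013,0,0,0]])

```text
clock: 27.45
tool_pos: [0.5443, 0.0209, 0.0729]
eef_rot: [0.998, 0.07, 0.0, -0.0]
contact_force: [0.8, 0.5, -0.6]
opening: 0.999
```

Emit:
carry_out(commands=[[0,0,0,0,0,0],[0,0,0,0,0,0],[0,0,0,0,0,0],[0,0,0,0,0,0],[0,0,0,0,0,0],[0,0,0,0,0,0],[0,0,0,0,0,0],[0,0,0,0,0,0],[0,0,0,0,0,0],[0,0,0,0,0,0],[0,0,0,0,0,0],[0,0,0,0,0,0]], fingers=255, grip_force=35)

```text
clock: 28.65
tool_pos: [0.5447, 0.0208, 0.0735]
eef_rot: [0.998, 0.07, 0.001, -0.0]
contact_force: [-0.4, 0.0, 0.6]
opening: 0.246
```

Gripped (opening 0.246 = 21.6 mm). Lift.

Emit:
carry_out(commands=[[0,0,-0.01,0,0,0],[0,0,-0.03,0,0,0],[0,0,-0.07,0,0,0],[0,0,-0.11,0,0,0],[0,0,-0.13,0,0,0],[0,0,-0.13,0,0,0],[0,0,-0.13,0,0,0]])

```text
clock: 29.35
tool_pos: [0.5442, 0.0212, 0.2035]
eef_rot: [0.998, 0.071, 0.001, -0.0]
contact_force: [-0.2, 0.3, -1.0]
opening: 0.247
```

Run:
```python
from stick import *
s=st();p,K,E,_=look("wrist","w19")
p2,K2,E2,_=look("side","s19",("tray","stick_short"))
p2,K2,E2,_=look("scene","c19",("tray","stick_short"))
d=pickle.load(open("wrist5.pkl","rb"))
c=np.array([onz(d["K"],d["E"],v,.045) for v in((20,87),(116,87),(119,186),(15,186))]);print(c.round(3),c.mean(0))
for k in range(4):
    v=c[(k+1)%4]-c[k];print(np.linalg.norm(v).round(3),np.degrees(np.arctan2(v[1],v[0])).round(1))
j=cv2.resize(p["img"],(400,300));cv2.imwrite("pics/m19.png",np.hstack([j,cv2.resize(pickle.load(open("s19.pkl","rb"))["img"][100:250,120:320],(400,300))]))
```

```text
t 29.35 pos [0.5442 0.0212 0.2035] F [-0.2  0.3 -1. ] M [ 0.06  0.03 -0.01] q [-0.56  0.77  0.79  1.88 -0.74  0.82 -0.8 ] op 0.247
tray [([0.3446, 0.4094, -0.0054], 0.78, [159.3, 178.2]), ([0.3804, 0.2402, -0.0022], 0.68, [182.5, 209.0]), ([0.5616, 0.3236, -0.0025], 0.64, [239.0, 178.4])]
stick_short [([0.5416, 0.0245, 0.197], 0.62, [261.3, 180.8]), ([0.3776, 0.2382, 0.0002], 0.38, [181.4, 209.0])]
tray [([0.3474, 0.4098, -0.0007], 0.8, [458.6, 253.2]), ([0.5612, 0.3242, 0.0028], 0.62, [386.4, 285.7]), ([0.7701, -0.0063, 0.0009], 0.58, [215.2, 268.4])]
stick_short [([0.5387, 0.0187, 0.197], 0.58, [288.2, 160.3])]
[[0.62  0.396 0.045]
 [0.639 0.261 0.045]
 [0.5   0.227 0.045]
 [0.48  0.368 0.045]] [0.55971667 0.31305925 0.045     ]
0.137 -81.9
0.143 -166.3
0.143 98.3
0.143 11.4
```

View pics/m19.png

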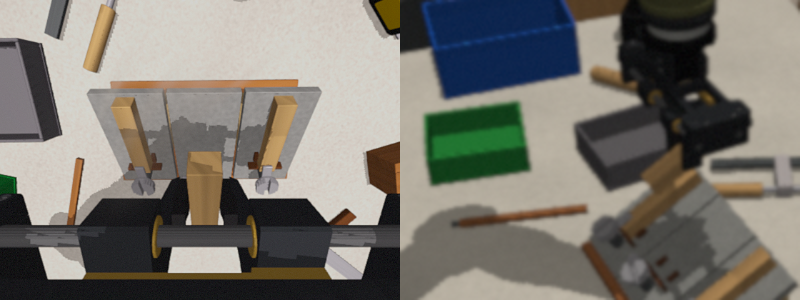

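Run:
```python
from stick import *
s=r.get_state();R0=R.from_quat(s["eef_rot"]);q=s["q"]
_,M=stpose(0,tilt=-28);rv=(R0.inv()*R.from_matrix(M)).as_rotvec()
c=np.array([.5607,.326,0])+np.array([np.cos(PSI),np.sin(PSI),0])*.004
for f,pos in((.5,np.array([.55,.17,.19])),(1,c+[0,0,.16]),(1,c+[0,0,.026])):
    Rw=R0*R.from_rotvec(rv*f);q,e,aa=kin.ik(pos,Rw.as_matrix(),q,w=.01)
    print(pos.round(3),R0.inv().apply(pos-s["tool_pos"]).round(3).tolist(),np.degrees(rv*f).round(1).tolist(),round(e*1000,1),q.round(2))
```

```text
[0.55 0.17 0.19] [0.027, -0.147, 0.013] [0.0, -14.0, 0.0] 0.0 [-0.74  0.94  0.81  1.56 -0.66  1.21 -1.17]
[0.565 0.327 0.16 ] [0.063, -0.3, 0.043] [0.0, -28.0, 0.1] 0.0 [-0.76  1.17  0.73  1.04 -0.71  1.66 -1.52]
[0.565 0.327 0.026] [0.063, -0.3, 0.177] [0.0, -28.0, 0.1] 0.0 [-0.75  1.33  0.69  1.06 -0.77  1.49 -1.48]
```

Emit:
carry_out(commands=[[0.009,-0.045,0,0,-4,0],[0.018,-0.09,0,0,-9,0],[0.027,-0.135,0.005,0,-14,0],[0.036,-0.18,0.01,0,-19,0],[0.045,-0.22,0.02,0,-24,0],[0.054,-0.26,0.03,0,-28,0],[0.063,-0.3,0.043,0,-28,0],[0.063,-0.3,0.043,0,-28,0],[0.063,-0.3,0.043,0,-28,0],[0.063,-0.3,0.043,0,-28,0],[0.063,-0.3,0.043,0,-28,0]])

```text
clock: 30.8
tool_pos: [0.5652, 0.325, 0.1613]
eef_rot: [0.968, 0.067, -0.24, 0.017]
contact_force: [-0.2, -0.4, -0.3]
opening: 0.245
```

Run:
```python
from stick import *
s=st();p,K,E,_=look("wrist","w20",("tray","stick_short"))
p2,K2,E2,_=look("side","s20",("stick_short",))
p3,K3,E3,_=look("scene","c20",("tray","stick_short"))
R0=R.from_quat(s["eef_rot"]);print(R0.inv().apply([0,0,-.1]),"lift dir")
cv2.imwrite("pics/m20.png",np.vstack([np.hstack([cv2.resize(p["img"],(400,300)),cv2.resize(p2["img"][80:230,150:350],(400,300))]),np.hstack([cv2.resize(p3["img"][200:350,300:500],(400,300))]*2)]))
```

```text
t 30.8 pos [0.5652 0.325  0.1613] F [-0.2 -0.4 -0.3] M [ 0.13 -0.41 -0.02] q [-0.76  1.17  0.75  1.04 -0.71  1.66 -1.51] op 0.245
tray [([0.3467, 0.4074, 0.0006], 0.96, [207.1, 247.8]), ([0.5609, 0.3257, 0.0007], 0.75, [285.0, 118.3])]
stick_short [([0.5617, 0.3334, 0.1557], 0.81, [271.3, 255.1])]
stick_short [([0.5588, 0.3247, 0.157], 0.59, [234.1, 130.1]), ([0.5393, 0.1077, 0.0713], 0.5, [252.1, 203.6])]
tray [([0.5613, 0.3284, 0.003], 0.93, [388.1, 286.6]), ([0.3471, 0.4067, 0.0], 0.78, [457.5, 252.3]), ([0.3859, 0.2387, -0.0005], 0.36, [388.4, 231.3])]
stick_short []
[ 4.67430455e-02 -9.72248332e-05  8.84029312e-02] lift dir
```

View pics/m20.png

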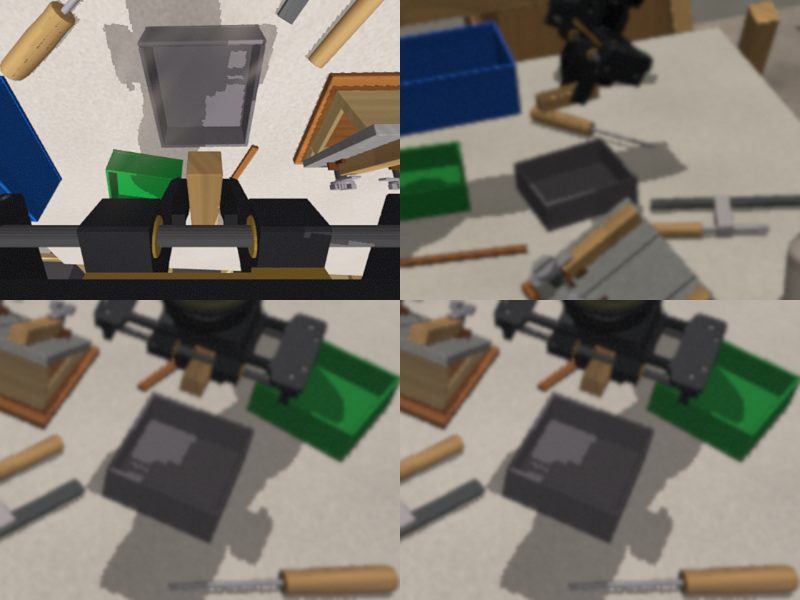

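Stick level over the grey tray and aligned with it. Lowering.

Emit:
carry_out(commands=[[0.0187,0,0.0354,0,0,0],[0.037,0,0.0707,0,0,0],[0.05,0,0.0955,0,0,0],[0.057,0,0.1085,0,0,0],[0.0626,0,0.1185,0,0,0],[0.0626,0,0.1185,0,0,0],[0.0626,0,0.1185,0,0,0]])

```text
clock: 31.9
tool_pos: [0.5654, 0.3268, 0.0277]
eef_rot: [0.968, 0.069, -0.24, 0.017]
contact_force: [0.4, 0.2, -0.4]
opening: 0.249
```

Emit:
carry_out(commands=[[0,0,0,0,0,0],[0,0,0,0,0,0],[0,0,0,0,0,0],[0,0,0,0,0,0],[0,0,0,0,0,0],[0,0,0,0,0,0]], fingers=120)

```text
clock: 32.5
tool_pos: [0.5646, 0.3267, 0.0265]
eef_rot: [0.968, 0.068, -0.241, 0.017]
contact_force: [0.3, -0.3, 0.1]
opening: 0.531
```

Emit:
carry_out(commands=[[-0.005,0,-0.0088,0,0,0],[-0.0187,0,-0.0354,0,0,0],[-0.037,0,-0.0707,0,0,0],[-0.056,0,-0.106,0,0,0],[-0.07,0,-0.1326,0,0,0],[-0.07,0,-0.1326,0,0,0],[-0.07,0,-0.1326,0,0,0],[-0.07,0,-0.1326,0,0,0]])

```text
clock: 33.3
tool_pos: [0.5641, 0.3266, 0.1755]
eef_rot: [0.968, 0.068, -0.242, 0.017]
contact_force: [0.2, 0.2, -0.3]
opening: 0.528
```

Run:
```python
from stick import *
s=st();p,K,E,_=look("wrist","w21",("tray","stick_short"))
p2,K2,E2,_=look("side","s21",("stick_short","stick","key","stand"))
p3,K3,E3,_=look("scene","c21",("tray","stick_short","key","stick"))
cv2.imwrite("pics/m21.png",np.vstack([np.hstack([cv2.resize(p["img"],(400,300)),cv2.resize(p2["img"][120:270,150:350],(400,300))]),np.hstack([cv2.resize(p2["img"][270:390,250:410],(400,300)),cv2.resize(p3["img"][180:330,220:420],(400,300))])]))
```

```text
t 33.3 pos [0.5641 0.3266 0.1755] F [ 0.2  0.2 -0.3] M [ 0.1  -0.37  0.03] q [-0.76  1.16  0.75  1.03 -0.71  1.68 -1.52] op 0.528
tray [([0.3476, 0.4045, 0.0014], 0.62, [211.7, 239.1]), ([0.559, 0.3268, 0.0018], 0.56, [285.6, 111.8])]
stick_short [([0.562, 0.3292, 0.0045], 0.86, [283.5, 110.0])]
stick_short [([0.5598, 0.3248, 0.0052], 0.79, [238.1, 176.1])]
stick [([0.564, -0.0704, 0.0723], 0.84, [285.7, 247.3]), ([0.54, 0.1079, 0.0725], 0.82, [252.3, 203.1])]
key [([0.5307, -0.3028, 0.0063], 0.81, [309.7, 351.5])]
stand [([0.5273, -0.3041, 0.0], 0.72, [308.2, 354.4]), ([0.6225, -0.3908, 0.0016], 0.6, [371.8, 376.1]), ([0.7515, -0.2093, 0.0021], 0.27, [386.9, 291.2])]
tray [([0.5605, 0.3288, 0.0014], 0.78, [388.3, 287.0]), ([0.3457, 0.408, -0.0029], 0.75, [457.9, 253.1]), ([0.5334, -0.3039, -0.0001], 0.52, [206.1, 179.9]), ([0.7739, 0.2131, 0.0015], 0.41, [287.6, 320.2])]
stick_short [([0.56, 0.3259, 0.0059], 0.62, [387.6, 284.9])]
key [([0.5332, -0.2994, 0.0083], 0.84, [206.9, 178.1]), ([0.5595, 0.3269, 0.002], 0.57, [387.8, 286.1])]
stick [([0.5441, 0.1134, 0.0722], 0.57, [316.0, 219.0]), ([0.5688, -0.0641, 0.0731], 0.49, [255.0, 195.3])]
```

View pics/m21.png

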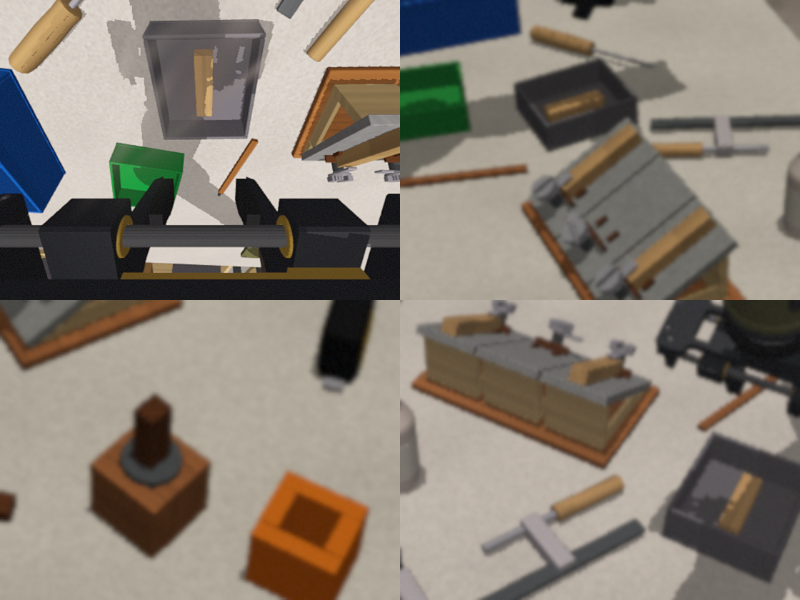

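View pics/c21.png

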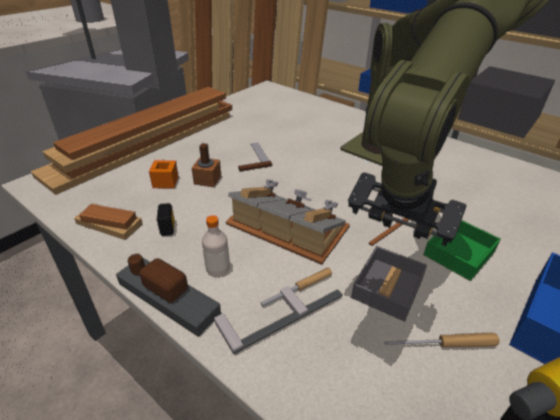

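The short stick lies flat in the grey tray (network (0.560,0.327,0.005)). The key stands in its stand, both good sticks are where they were, and the hand is clear of everything. Handing in.

Run:
```python
from h import *
st();print(r.finish_job())
```

```text
t 33.95 pos [0.5648 0.3267 0.1764] F [-0.1  0.2 -0.8] M [ 0.09 -0.32 -0.01] q [-0.76  1.16  0.75  1.02 -0.71  1.68 -1.52] op 0.532
the job is handed in; nothing more can be done
None
```

The job is handed in at 33.95 s, and the last pictures show everything where it should be. The interface gives no verdict.

**What I did:** I turned the middle station's screw open with the key, stood the key back in its stand, and put the short stick in the grey tray. A first grip on the key could not be used, because leaning it 28° upright in the hand was out of the arm's reach. I put it back in the stand and regripped it tilted about 60° about the jaw axis.

**Last checks:**
- **Screw:** the tongue stood at about 82° (1.43 rad), measured in the wrist picture while the key was still in. That is a little short of a full quarter turn but clear of the stick and above the 1.2 rad limit. I did not measure it again after withdrawing the key, though the tongue was still swung clear in later pictures.
- **Short stick:** it lies flat in the grey tray, within about 3 mm of the tray's centre.
- **Key:** it stands upright in the brown stand, within about 4 mm of centre and 6–8 mm up by the networks.
- **Good sticks:** both read within about 4 mm of where they started, which is the networks' own accuracy.
- **Bystanders:** none looks moved in the final overview picture; I did not measure them one by one.
- **Hand:** clear of everything and reading no contact force.

**What disagreed:**
- The wrist camera and the arm differed by about 2 mm, so I aligned the blade and slot relative to each other in the picture.
- The blade met resistance (about 8 N) at roughly 4 mm in the slot instead of the expected 7, but it turned the screw without trouble.
- The screw started about 7° open rather than at 0.

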